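# Clear the spindle chucks off the mortiser table and change feed

### The job

Before clearing the machine table, lift the sprung feed selector, turn it one notch clockwise from fine feed to the middle lock-out notch and let it drop fully in. Then hang every chuck standing on the iron table on the rack, one to a hook: bring its neck in sideways through the hook's mouth and lower it until the collar rests level in the pocket. With all of them hanging, lift and turn the selector one more notch clockwise to coarse feed, let it drop fully in, and leave the other things on the bench where they are.

Things in the scene. Friction and masses are not known exactly. Their poses are not given: they have to be found in the camera images.
- chuck_a_mid (a point): spindle chuck, steel, 152 mm tall, upright on its base. From the bottom: body 60 mm diameter x 34 mm high, neck 13 x 42, collar 32 x 6, shank 18 x 62, rim 26 x 8. About 0.4 kg, heavy end down. This point: on its axis 76 mm above the bottom (half-way up), at the collar's underside; z up the shank. Grip the shank, 10 to 60 mm above this point. May be absent (None)
- chuck_b_mid (a point): spindle chuck, steel, 152 mm tall, upright on its base. From the bottom: body 60 mm diameter x 34 mm high, neck 13 x 42, collar 32 x 6, shank 18 x 62, rim 26 x 8. About 0.4 kg, heavy end down. This point: on its axis 76 mm above the bottom (half-way up), at the collar's underside; z up the shank. Grip the shank, 10 to 60 mm above this point. May be absent (None)
- chuck_c_mid (a point): spindle chuck, steel, 152 mm tall, upright on its base. From the bottom: body 60 mm diameter x 34 mm high, neck 13 x 42, collar 32 x 6, shank 18 x 62, rim 26 x 8. About 0.4 kg, heavy end down. This point: on its axis 76 mm above the bottom (half-way up), at the collar's underside; z up the shank. Grip the shank, 10 to 60 mm above this point. May be absent (None)
- chuck_d_mid (a point): spindle chuck, steel, 152 mm tall, upright on its base. From the bottom: body 60 mm diameter x 34 mm high, neck 13 x 42, collar 32 x 6, shank 18 x 62, rim 26 x 8. About 0.4 kg, heavy end down. This point: on its axis 76 mm above the bottom (half-way up), at the collar's underside; z up the shank. Grip the shank, 10 to 60 mm above this point. May be absent (None)
- hook_a (a point): side-opening hook, the -y end of a row of four: level steel plate 45 x 47 mm, 6 thick, with a 22 mm wide slot from an open mouth 25 mm to the -y side of this point to a closed end 11 mm to its +y side (in this point's own axes). This point: pocket centre on the plate's top face, 125 mm above the bench, where a hung chuck's own point comes to lie; z up, y from mouth to closed end
- hook_b (a point): the next hook, 105 mm on; as hook_a. On each plate is a 40 mm wide pocket: 12 mm high lips beside the mouth, 12 mm rims at the sides, 18 mm stop at the closed end. A neck enters along the hook's +y with the collar above the lip and the body under the plate; lowered, the collar drops into the pocket and rests on the plate
- hook_c (a point): the third hook; as hook_a and hook_b
- hook_d (a point): the fourth hook, at the rack's +y end; as hook_a and hook_b
- rack: fixed wooden rack that carries the hooks in a row along its y; origin on the bench 20 mm to the +x side of the row's middle; its rail, 18 mm thick, stands 56 mm to the +x side of the hook points and 5 mm above them at most. The hooks are turned 45 degrees: mouths half-way between the rack's -x and -y
- iron_table: fixed dark iron plate, 300 x 280 mm (x, y) and 10 mm thick, on which the chucks stand, with a wooden fence 40 mm high above the bench along its far (+x) edge; origin at the centre of its underside
- selector_grip (a point): black selector knob on an upright axis on a green 120 mm square housing. Its grip is a bar 50 mm long, 14 wide, 43 tall. This point: on the axis, 14 mm below the bar's top, 28 mm above its foot, about 102 mm above the bench when down; x along the bar to the end with the steel pointer pin, z up
- selector_turn (a joint): turn of the selector (rad), growing clockwise seen from above: notches at 0 (fine feed, one white dot; the start), 0.9 (lock-out, white bar, middle) and 1.8 (coarse feed, two dots), each with about 0.1 play; it turns freely only when lifted 10 mm or more, and stops at both ends
- selector_lift (a joint): how far the selector is lifted (m): 0 fully down in a notch, 0.014 at the upper stop; a spring drives it down, 5 N when down and 9 N at the upper stop
- glue_bottle: white bottle, 52 mm diameter, 130 mm tall; leave alone; origin under its centre
- screw_jar: glass jar with steel cap, 64 mm diameter, 75 mm tall; leave alone; origin under its centre
- bench_brush: hand brush lying on the bench; leave alone; origin under its centre
- spanner: steel spanner lying on the bench; leave alone; origin under its centre
- try_square: try square, wooden stock 100 mm and steel blade 130 mm, lying flat; leave alone; origin under the stock's centre

How it is judged:
On the way, in this order (a step that is already met when the one before it is completed fails the run):
1. the selector is dropped into the lock-out notch (value of joint selector_turn between 0.77 and 1.03 rad and value of joint selector_lift below 0.003 m), for 0.3 s.
2. every chuck hangs seated in a hook while the selector is locked out (all of step 1 and angle between each of chuck_a_mid, chuck_b_mid, chuck_c_mid, chuck_d_mid's own z axis and vertical below 0.12 rad and ((horizontal distance between chuck_a_mid and hook_a below 0.008 m and z of chuck_a_mid in the frame of hook_a between -0.004 and 0.003 m) or (horizontal distance between chuck_a_mid and hook_b below 0.008 m and z of chuck_a_mid in the frame of hook_b between -0.004 and 0.003 m) or (horizontal distance between chuck_a_mid and hook_c below 0.008 m and z of chuck_a_mid in the frame of hook_c between -0.004 and 0.003 m) or (horizontal distance between chuck_a_mid and hook_d below 0.008 m and z of chuck_a_mid in the frame of hook_d between -0.004 and 0.003 m)) and ((horizontal distance between chuck_b_mid and hook_a below 0.008 m and z of chuck_b_mid in the frame of hook_a between -0.004 and 0.003 m) or (horizontal distance between chuck_b_mid and hook_b below 0.008 m and z of chuck_b_mid in the frame of hook_b between -0.004 and 0.003 m) or (horizontal distance between chuck_b_mid and hook_c below 0.008 m and z of chuck_b_mid in the frame of hook_c between -0.004 and 0.003 m) or (horizontal distance between chuck_b_mid and hook_d below 0.008 m and z of chuck_b_mid in the frame of hook_d between -0.004 and 0.003 m)) and ((horizontal distance between chuck_c_mid and hook_a below 0.008 m and z of chuck_c_mid in the frame of hook_a between -0.004 and 0.003 m) or (horizontal distance between chuck_c_mid and hook_b below 0.008 m and z of chuck_c_mid in the frame of hook_b between -0.004 and 0.003 m) or (horizontal distance between chuck_c_mid and hook_c below 0.008 m and z of chuck_c_mid in the frame of hook_c between -0.004 and 0.003 m) or (horizontal distance between chuck_c_mid and hook_d below 0.008 m and z of chuck_c_mid in the frame of hook_d between -0.004 and 0.003 m)) and ((horizontal distance between chuck_d_mid and hook_a below 0.008 m and z of chuck_d_mid in the frame of hook_a between -0.004 and 0.003 m) or (horizontal distance between chuck_d_mid and hook_b below 0.008 m and z of chuck_d_mid in the frame of hook_b between -0.004 and 0.003 m) or (horizontal distance between chuck_d_mid and hook_c below 0.008 m and z of chuck_d_mid in the frame of hook_c between -0.004 and 0.003 m) or (horizontal distance between chuck_d_mid and hook_d below 0.008 m and z of chuck_d_mid in the frame of hook_d between -0.004 and 0.003 m))), for 0.3 s.
At the end, for the whole second after the job is handed in: the selector is at coarse feed (1.8 rad, within 0.13) and down in its notch (lift under 3 mm); every chuck hangs at rest in a hook: its point within 8 mm of the hook's point in plan, no more than 3 mm above or 4 mm below it, tilted less than 0.12 rad (value of joint selector_turn between 1.67 and 1.93 rad and value of joint selector_lift below 0.003 m and angle between each of chuck_a_mid, chuck_b_mid, chuck_c_mid, chuck_d_mid's own z axis and vertical below 0.12 rad and ((horizontal distance between chuck_a_mid and hook_a below 0.008 m and z of chuck_a_mid in the frame of hook_a between -0.004 and 0.003 m) or (horizontal distance between chuck_a_mid and hook_b below 0.008 m and z of chuck_a_mid in the frame of hook_b between -0.004 and 0.003 m) or (horizontal distance between chuck_a_mid and hook_c below 0.008 m and z of chuck_a_mid in the frame of hook_c between -0.004 and 0.003 m) or (horizontal distance between chuck_a_mid and hook_d below 0.008 m and z of chuck_a_mid in the frame of hook_d between -0.004 and 0.003 m)) and ((horizontal distance between chuck_b_mid and hook_a below 0.008 m and z of chuck_b_mid in the frame of hook_a between -0.004 and 0.003 m) or (horizontal distance between chuck_b_mid and hook_b below 0.008 m and z of chuck_b_mid in the frame of hook_b between -0.004 and 0.003 m) or (horizontal distance between chuck_b_mid and hook_c below 0.008 m and z of chuck_b_mid in the frame of hook_c between -0.004 and 0.003 m) or (horizontal distance between chuck_b_mid and hook_d below 0.008 m and z of chuck_b_mid in the frame of hook_d between -0.004 and 0.003 m)) and ((horizontal distance between chuck_c_mid and hook_a below 0.008 m and z of chuck_c_mid in the frame of hook_a between -0.004 and 0.003 m) or (horizontal distance between chuck_c_mid and hook_b below 0.008 m and z of chuck_c_mid in the frame of hook_b between -0.004 and 0.003 m) or (horizontal distance between chuck_c_mid and hook_c below 0.008 m and z of chuck_c_mid in the frame of hook_c between -0.004 and 0.003 m) or (horizontal distance between chuck_c_mid and hook_d below 0.008 m and z of chuck_c_mid in the frame of hook_d between -0.004 and 0.003 m)) and ((horizontal distance between chuck_d_mid and hook_a below 0.008 m and z of chuck_d_mid in the frame of hook_a between -0.004 and 0.003 m) or (horizontal distance between chuck_d_mid and hook_b below 0.008 m and z of chuck_d_mid in the frame of hook_b between -0.004 and 0.003 m) or (horizontal distance between chuck_d_mid and hook_c below 0.008 m and z of chuck_d_mid in the frame of hook_c between -0.004 and 0.003 m) or (horizontal distance between chuck_d_mid and hook_d below 0.008 m and z of chuck_d_mid in the frame of hook_d between -0.004 and 0.003 m))); the robot touches nothing.
It fails at once if a thing that is not part of the job (bottle, jar, brush, spanner, square) is pushed more than 4 cm (distance of any of glue_bottle, screw_jar, bench_brush, spanner, try_square from where it was at the start of the episode above 0.04 m).
Of chuck_a, chuck_b, chuck_c, chuck_d only 3 to 4 are there at a start; the rules pass over those that are not, and their reading is None.
At some moment in a run one of chuck_a, chuck_b, chuck_c, chuck_d may be knocked a few centimetres aside while the robot is not near it.
Once in a run the grip may slacken for a moment while it holds something.
It also fails if it takes over 210 s, if anything falls off the work surface, if the arm or the gripper's body presses on something with over 40 N, if the wrist force passes 120 N, or if a joint passes its speed limit or range.

### The arm

A 7-joint arm with a two-finger parallel gripper is mounted at the origin on the work surface. World frame = base frame: x ahead of the robot, y to its left, z up, the work surface at z = 0. Lengths are in m, angles in rad, forces in N, time in s.
With the tool pointing down it reaches from about 0.4 to 0.85 m from the base axis. Payload 10.4 kg.
Tool frame: the origin (TCP) lies midway between the tips of the shut fingers; the grasp point (between the pads) lies 19 mm behind it; z points along the fingers, y is the direction in which the jaws open and shut (so a half turn about z gives the same grasp; the last joint's range is limited). The gripper opens to 85 mm and grips with 20 to 120 N. Pads are 22 mm wide; open, the fingers measure 114 mm over their backs; the gripper's body (76 mm by 85 mm) begins 54 mm behind the grasp point. The pads swing forward as they close: fully open they stand 13 mm farther back than shut.
Start: joints at [-1.259, 0.332, -0.065, 1.46, 0.022, 1.35, -0.088], TCP at [0.205, 0.59, 0.231] pointing down, gripper open.
Joint ranges: [-2.6, 2.6], [-0.5, 2.12], [-1.47, 1.34], [0.16, 2.42], [-1.27, 4.41], [0.06, 2.06], [-2.6, 2.6]. Speed limits (rad/s): [2.22, 2.22, 2.79, 2.79, 3.14, 3.14, 3.14].

### API

Orientations are given as a unit quaternion [x, y, z, w].
In Python, from bench import * gives the robot as it stands.
- The arm moves only by the tool carry_out, never from a script. Its argument "commands" is a list of rows, each a list of 6 numbers: the shift along the tool's x, y, z in cm, then the turn, a rotation vector about the tool's x, y, z in degrees. In form: [[dx, dy, dz, ax, ay, az], ...]. A call has exactly 8 rows; each row shifts and turns the commanded pose from where the row before left it, along the tool's axes as they then stand; what a row does not reach is not made up. A row lasts 1/8 s, in which the tool goes at most 62.5 mm and 10.7 degrees, less where a joint would pass 70% of its speed; a pose out of reach is approached as far as the arm can. A call with a gripper value outside its range is refused whole. "jaw" is the finger opening in cm, from 0 to 8.54, set as the call begins (left out, the last holds). The fingers move at their own pace and stop on an object; the grip force is fixed at half the most. Time passes only in rows, so rows that do not move let the fingers close, or fill a call up. It gives the time, the measured TCP pose, the force and the opening at its end, in the units of the state.
- read_state(): the state, without advancing time (a new reading comes with each control period).
- snapshot(name): name is "scene" or "top"; returns a dict with "image" (400x640x3 uint8, blue, green, red), "depth" (400x640 float32, m along the optical axis (not along the pixel's ray), 0 where there is no reading), "mtx" (3x3 intrinsics, pixels), "D" ([k1, k2, p1, p2, k3] as OpenCV has them; the pictures are not rectified), "view" (4x4, takes a point from world to camera coordinates). Camera axes: x right, y down, z forward; pixel columns grow to the right and rows downward; lengths in m; the calibration is good to about 2 mm. A picture is of the moment at which its call begins.
- finish_job(): hands the job in, once; it reports no verdict.
The state is a dict: "time_s": time; "q": joint angles; "dq": joint speeds; "effort": joint torques, N m; "eef_pos": TCP position; "ee_rot": TCP orientation; "contact_force": force on the tool from outside, world axes, zero at the start; "torque": the same for the moment, N m; "grip_width": finger opening in m.
Only numpy, scipy, OpenCV 4.12 (cv2) and the standard library are available. Lean on these libraries where they do the work, as an engineer would, in place of code of your own. Each camera call takes 0.05 s, during which the arm holds its last target.

## Working session

There is one attempt and no reset: what is moved stays moved. The work goes in short steps, Python scripts to look and compute and a tool call to move; the robot and the scene stay as the last step left them, time stands still between calls to the robot, and variables do not carry over. Pictures are saved under pics/ and viewed, and the job is handed in when it is done.

Besides the shell and the picture viewer there is one more tool, called after ">>>" as a command line: name --pt "numbers of a row" for each row, then --argument value for the rest. carry_out: Moves the arm, as the interface text tells. Its arguments: {"type":"object","properties":{"commands":{"type":"array","items":{"type":"array","items":{"type":"number"}}},"jaw":{"type":"number"}},"required":["commands"]}

```bash
ls; mkdir -p pics
python3 - <<'E'
from bench import *
import cv2,numpy as np
s=read_state();print(s)
for n in("scene","top"):
    d=snapshot(n);cv2.imwrite(f"pics/{n}0.png",d["image"]);np.savez(f"{n}0.npz",**d)
    print(n,d["mtx"],d["D"],d["view"])
E
```

```text
pics
{'time_s': 0.0, 'q': array([-1.25855694,  0.33285496, -0.06474874,  1.46095273,  0.02160121,
        1.34988623, -0.08851262]), 'dq': array([ 0.00044772,  0.0016574 , -0.00052128, -0.00040069, -0.00112212,
        0.00121281,  0.00084497]), 'effort': array([-5.70158663e-04, -6.25443506e+01,  4.86411550e-02, -3.91596544e+01,
        1.60959258e-02,  1.01380987e-02,  9.36654658e-06]), 'eef_pos': array([0.20523995, 0.58994113, 0.23052116]), 'ee_rot': array([ 1.66611545e-01,  9.86022362e-01, -6.96669084e-04, -9.19036895e-05]), 'contact_force': array([-0.47573268,  0.03798643, -0.19729074]), 'torque': array([0.01523695, 0.03018769, 0.00880924]), 'grip_width': 0.08563552427022351}
scene [[466.12894374   0.         321.69855689]
 [  0.         466.12894374 205.91667811]
 [  0.           0.           1.        ]] [-0.0492347  0.         0.         0.         0.       ] [[ 0.23405274  0.97214613  0.01229675 -0.1074525 ]
 [ 0.83462093 -0.19442337 -0.51537119 -0.41319191]
 [-0.49862533  0.13088716 -0.85687883  1.69773409]
 [ 0.          0.          0.          1.        ]]
top [[413.67302783   0.         323.21503734]
 [  0.         413.67302783 196.42439682]
 [  0.           0.           1.        ]] [0.00540077 0.         0.         0.         0.        ] [[ 0.02306893 -0.99968872  0.00950223 -0.02945498]
 [-0.99107045 -0.02411657 -0.13114024  0.56761361]
 [ 0.13132858 -0.00639212 -0.99131829  1.08271758]
 [ 0.          0.          0.          1.        ]]
```

View pics/scene0.png

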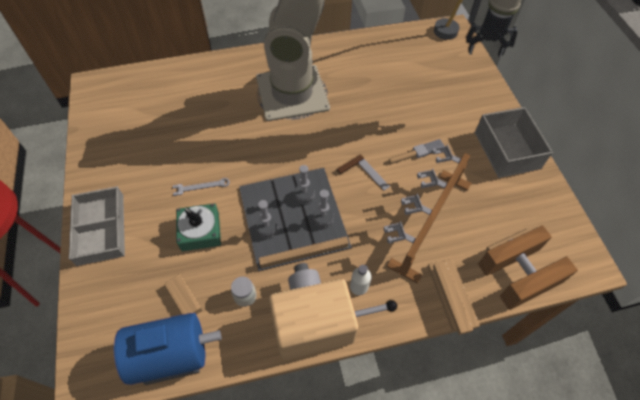

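View pics/top0.png

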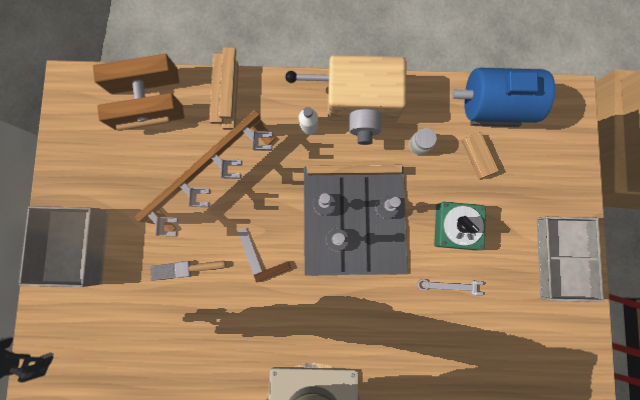

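```bash
cat > h.py <<'E'
import cv2,numpy as np
from bench import *
def load(n): return dict(np.load(n+".npz"))
def pts(d):
    "world xyz per pixel from depth"
    H,W=d["depth"].shape
    u,v=np.meshgrid(np.arange(W),np.arange(H))
    p=np.stack([u,v],-1).reshape(-1,1,2).astype(np.float64)
    n=cv2.undistortPoints(p,d["mtx"],d["D"]).reshape(H,W,2)
    z=d["depth"][...,None]
    c=np.concatenate([n*z,z,np.ones_like(z)],-1)
    return (c@np.linalg.inv(d["view"]).T)[...,:3]
def ray(d,uv,z):
    n=cv2.undistortPoints(np.array(uv,float).reshape(-1,1,2),d["mtx"],d["D"]).reshape(-1,2)
    V=np.linalg.inv(d["view"]);o=V[:3,3]
    r=np.c_[n,np.ones(len(n))]@V[:3,:3].T
    return o+r*((z-o[2])/r[:,2])[:,None]
def proj(d,P):
    P=np.atleast_2d(P).astype(float)
    rv=cv2.Rodrigues(d["view"][:3,:3])[0]
    return cv2.projectPoints(P,rv,d["view"][:3,3],d["mtx"],d["D"])[0].reshape(-1,2)
def crop(d,name,x0,y0,x1,y1,k):
    cv2.imwrite("pics/"+name,cv2.resize(d["image"][y0:y1,x0:x1],None,fx=k,fy=k,interpolation=cv2.INTER_CUBIC))
E
python3 - <<'E'
from h import *
d=load("top0");crop(d,"t_tab.png",290,150,500,300,3.8);crop(d,"t_rack.png",120,100,290,250,4)
P=pts(d)
for c in [(325,200),(392,204),(338,239),(463,225)]:
    b=P[c[1]-14:c[1]+14,c[0]-14:c[0]+14]
    m=b[...,2]>b[...,2].max()-.006
    print(c,b[...,2].max(),b[m].mean(0),m.sum())
print("bench",P[320,100],P[320,500],"table",P[260,390],P[260,320])
E
```

```text
(325, 200) 1.1480346116800673 [ 0.4210328  -0.00883606  1.14803461] 2
(392, 204) 1.1480346116800673 [ 0.4210328  -0.00883606  1.14803461] 3
(338, 239) 1.1480346116800673 [ 0.4210328  -0.00883606  1.14803461] 4
(463, 225) 1.1480346116800673 [ 0.4210328  -0.00883606  1.14803461] 1
bench [0.22545971 0.57244772 0.00092379] [ 0.24809424 -0.50169631 -0.00117604] table [ 0.40156879 -0.20261988  0.00652806] [ 0.39721699 -0.01145985  0.00869678]
```

Run:
```python
from h import *
d=load("scene0");crop(d,"s_tab.png",160,150,360,300,4);crop(d,"s_rack.png",370,130,500,290,3.7)
```

```text
(no output)
```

View pics/t_tab.png

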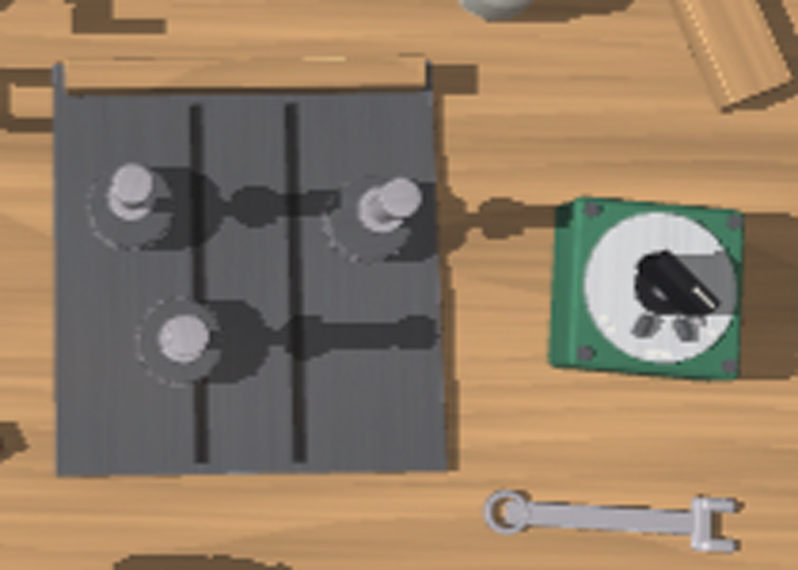

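View pics/t_rack.png

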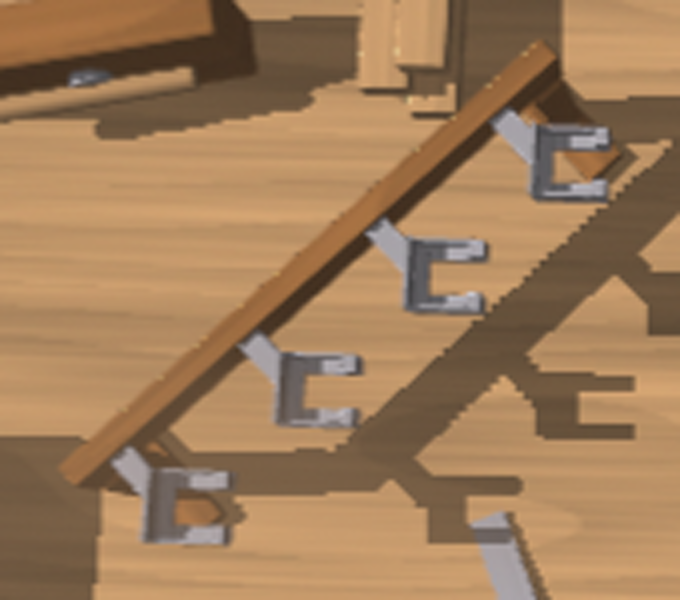

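View pics/s_tab.png

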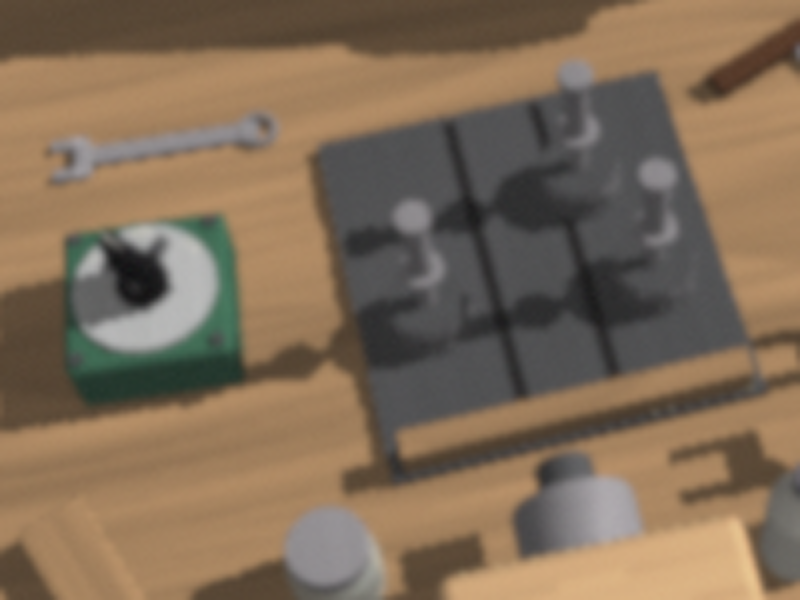

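View pics/s_rack.png

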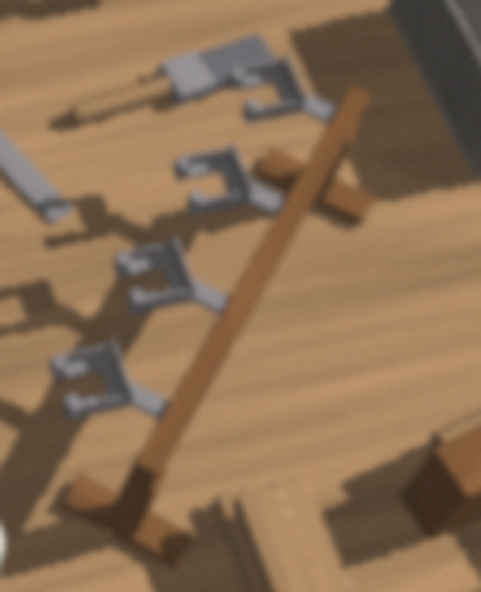

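Run:
```python
from h import *
for n,cs in (("top0",[(325,197),(394,202),(338,239)]),("scene0",[(304,168),(264,204),(325,193)])):
    d=load(n);g=cv2.cvtColor(d["image"],cv2.COLOR_BGR2GRAY);Z=pts(d)[...,2]
    for c in cs:
        x,y=c;b=g[y-9:y+10,x-9:x+10];zb=Z[y-9:y+10,x-9:x+10]
        print(n,c);print(b[::1])
        m=(zb>.145)&(zb<.18);ys,xs=np.nonzero(m);print("depthmask",m.sum(),xs.mean()+x-9,ys.mean()+y-9)
        print(ray(d,[xs.mean()+x-9,ys.mean()+y-9],.162))
```

```text
top0 (325, 197)
[[ 94  92  92  93  94  96  94  93  92  92  92  93  94  95  95  95  94  94
   93]
 [ 94  93  93  93  94  95  94  93  93  93  92  93  93  95  95  95  94  93
   93]
 [ 94  93  92  92  94  94  94  93  93  92  93  93  94  95  95  95  93  94
   92]
 [ 94  93  93  93  94  94  95  93  92  93  93  93  94  95  95  95  94  93
   92]
 [ 95  92  92  93  94  94  95  97  98  97  94  93  93  95  96  95  94  94
   93]
 [ 93  93  93  94  94  98 112 135 143 137 121 103  86  93  93  92  92  92
   90]
 [ 94  94  94  94 102 137 167 163 162 163 161 147 107  76  56  56  57  56
   56]
 [ 95  98  95  96 128 176 167 163 163 163 162 160 150 109  87  67  57  56
   55]
 [ 92  95  95 116 161 169 166 165 165 164 160 162 164 148  95  91  74  56
   56]
 [ 96  94  95 128 179 170 166 165 166 164 161 163 167 154  92  94  88  64
   55]
 [ 95  95  96 124 170 169 167 168 167 163 164 166 166 150  93  93  94  84
   51]
 [ 93  94 115 164 184 169 168 170 168 165 166 167 167 152  93  95  95  89
   65]
 [ 95  96 122 171 180 170 169 170 166 167 168 169 161 127  87  93  93  93
   84]
 [ 95 106 139 162 158 174 171 1
[... 8080 characters left out ...]
 137 136 131 116  99  86  83  92 112
  130]
 [ 83  82  82  82  93 109 117 122 125 127 125 119 105  91  85  84  88 103
  122]
 [ 83  81  82  81  82  86  94 101 103 108 110 106  95  87  84  82  84  95
  114]
 [ 82  81  82  81  77  76  79  80  84  92 100 101  93  86  83  81  84  90
  108]
 [ 84  82  82  80  77  73  71  74  74  86  96  99  90  85  84  82  83  88
  102]
 [ 83  82  82  81  77  73  69  71  75  85  96  93  88  83  83  83  84  85
   94]
 [ 83  83  82  82  80  73  70  72  74  86  96  93  88  84  83  82  84  81
   87]
 [ 81  83  85  86  85  76  70  71  75  86  99 100  92  86  84  83  84  82
   84]]
depthmask 71 323.5633802816901 193.4788732394366
[[ 0.54976675 -0.01860166  0.162     ]]
```

Run:
```python
from h import *
d=load("top0");crop(d,"t_sel.png",425,190,500,260,8)
d=load("scene0");crop(d,"s_sel.png",170,195,230,255,9)
```

```text
(no output)
```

View pics/t_sel.png

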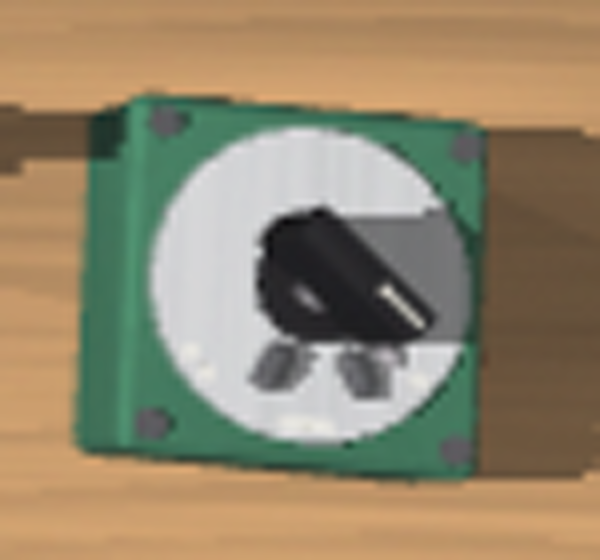

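View pics/s_sel.png

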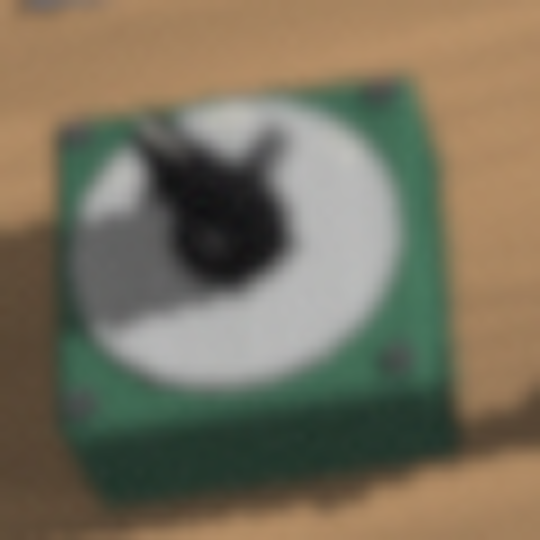

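Run:
```python
from h import *
for n in("top0","scene0"):
    d=load(n);P=pts(d);hsv=cv2.cvtColor(d["image"],cv2.COLOR_BGR2HSV)
    dark=(hsv[...,2]<60)&(P[...,0]>.42)&(P[...,0]<.58)&(P[...,1]<-.3)&(P[...,1]>-.45)
    for lo,hi in((.04,.09),(.09,.106),(.106,.13)):
        m=dark&(P[...,2]>lo)&(P[...,2]<hi)
        if m.sum()>4: print(n,lo,m.sum(),P[m].mean(0),P[m][:,2].max())
    m=dark&(P[...,2]>.104)&(P[...,2]<.13)
    xy=P[m][:,:2]
    r=cv2.minAreaRect(xy.astype(np.float32)*1000);print(r)
    g=(hsv[...,0]>60)&(hsv[...,0]<95)&(hsv[...,1]>90)&(P[...,2]>.03)&(P[...,2]<.12)
    print("green top",np.percentile(P[g][:,2],[5,50,95]))
    t=g&(abs(P[...,2]-np.percentile(P[g][:,2],60))<.006); print(cv2.minAreaRect(P[t][:,:2].astype(np.float32)*1000))
    w=(hsv[...,1]<40)&(hsv[...,2]>120)&(P[...,0]>.42)&(P[...,0]<.6)&(P[...,1]<-.3)&(P[...,1]>-.45)&(P[...,2]>.03)
    ys,xs=np.nonzero(w);h=cv2.convexHull(np.stack([xs,ys],-1).astype(np.float32)); e=cv2.fitEllipse(h);print("dial",e,P[w][:,2].mean(),ray(d,e[0],np.median(P[w][:,2])))
# top-down raster of rack area from top
for n in("top0","scene0"):
    d=load(n);P=pts(d);
    m=(P[...,2]>.105)&(P[...,2]<.16)&(P[...,0]>.4)&(P[...,0]<.8)&(P[...,1]>.1)&(P[...,1]<.5)
    k=2000;im=np.zeros((800,800,3),np.uint8)
    q=P[m]; c=d["image"][m]
    for p,cc in zip(q,c):
        v=int(800-(p[0]-.4)*k);u=int(800-(p[1]-.1)*k)
        zz=int(np.clip((p[2]-.105)/.045*255,0,255))
        cv2.circle(im,(u,v),2,(zz,255-zz,80),-1)
    cv2.imwrite(f"pics/rack_{n}.png",cv2.resize(im,(600,600)))
```

```text
top0 0.04 73 [ 0.49301008 -0.37689524  0.0765512 ] 0.08990261688829304
top0 0.09 40 [ 0.49767517 -0.37758079  0.09754796] 0.10589835336236053
top0 0.106 98 [ 0.49801996 -0.38229143  0.11427032] 0.11909488320426664
((496.9112243652344, -384.62786865234375), (48.58195114135742, 12.68368148803711), 44.55727005004883)
green top [0.03859975 0.05836    0.06218349]
((497.4803466796875, -383.60650634765625), (116.70021057128906, 117.61243438720703), 86.29710388183594)
dial ((463.2066650390625, 225.32119750976562), (38.54652786254883, 40.72370910644531), 135.4926300048828) 0.0638145626636695 [[ 0.49709551 -0.38527993  0.06354189]]
scene0 0.04 128 [ 0.53148255 -0.38973165  0.06195854] 0.08948882415688986
scene0 0.09 30 [ 0.50724766 -0.38341475  0.09842135] 0.1049893420192014
scene0 0.106 53 [ 0.50721705 -0.38075034  0.11409333] 0.12006726286447855
((502.7002258300781, -383.5489807128906), (41.819435119628906, 13.111855506896973), 52.01763153076172)
green top [0.03942546 0.05838341 0.06415657]
((505.8272705078125, -384.26531982421875), (114.59525299072266, 108.2092056274414), 86.36698913574219)
dial ((195.7946014404297, 221.50421142578125), (31.973541259765625, 37.267330169677734), 66.6972427368164) 0.06587868968990916 [[ 0.49972992 -0.38490267  0.0653483 ]]
```

View pics/rack_top0.png

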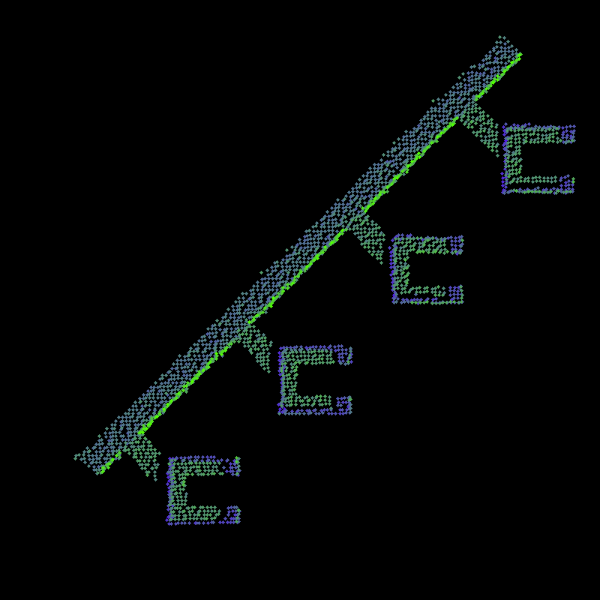

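View pics/rack_scene0.png

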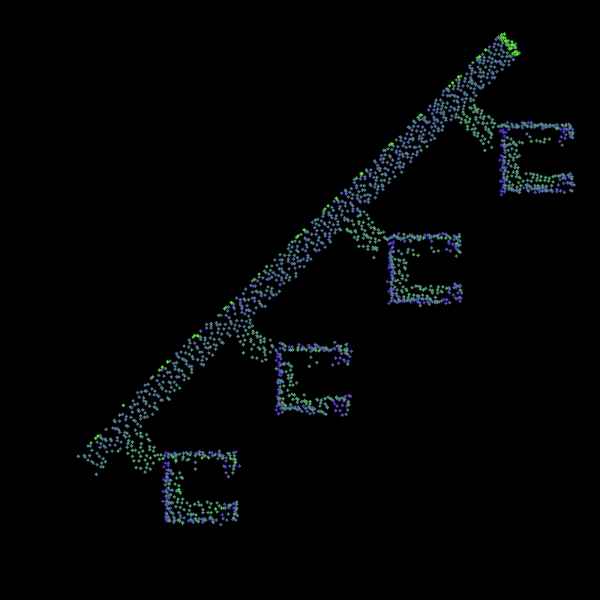

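Run:
```python
from h import *
from scipy.spatial import cKDTree
R=[]
for n in("top0","scene0"):
    d=load(n);P=pts(d)
    m=(P[...,2]>.115)&(P[...,2]<.16)&(P[...,0]>.4)&(P[...,0]<.8)&(P[...,1]>.1)&(P[...,1]<.5)
    Q=P[m]
    for c in((.694,.142),(.62,.216),(.546,.290),(.472,.364)):
        c=np.array(c)
        for _ in range(3):
            lx=Q[(abs(Q[:,0]-c[0])<.03)&(Q[:,1]-c[1]>-.03)&(Q[:,1]-c[1]<.005)]
            x0,x1=np.percentile(lx[:,0],[2,98]);
            s=Q[(abs(Q[:,0]-c[0])<.018)&(abs(Q[:,1]-c[1])<.032)]
            y0,y1=np.percentile(lx[:,1],2),np.percentile(s[:,1],98)
            c=np.array([(x0+x1)/2,(y0+y1)/2+.0015])
        print(n,c,x1-x0,y1-y0)
        R.append(c)
R=np.array(R).reshape(2,4,2);M=R.mean(0)
dd=(M[3]-M[0])/3;print(M,dd,np.hypot(*dd),np.degrees(np.arctan2(-dd[0],dd[1])))
```

```text
top0 [0.69366436 0.14855118] 0.04430084169597015 0.05830741184306268
top0 [0.6198798  0.22320592] 0.043770622019506766 0.05899250308845436
top0 [0.54662274 0.29815728] 0.04475096383658628 0.05927095687028616
top0 [0.47331132 0.37029534] 0.043768780190611145 0.05622642720737264
scene0 [0.69483233 0.14969152] 0.04556145164285452 0.05713197515514079
scene0 [0.62078229 0.22309105] 0.045777733987775515 0.05713348873536278
scene0 [0.54706688 0.29277195] 0.046103562343066784 0.04884429581847577
scene0 [0.47514034 0.36822259] 0.04697993992698102 0.049004686747441184
[[0.69424834 0.14912135]
 [0.62033105 0.22314849]
 [0.54684481 0.29546462]
 [0.47422583 0.36925897]] [-0.07334084  0.07337921] 0.10374674215064979 44.985016630023274
```

Run:
```python
from h import *
for n in("top0","scene0"):
    d=load(n);P=pts(d)
    m=(P[...,2]>.115)&(P[...,2]<.16)
    Q=P[m]
    for c in((.694,.142),(.62,.216),(.546,.290),(.473,.364)):
        a=Q[(abs(Q[:,0]-c[0])<.025)&(Q[:,1]-c[1]>-.03)&(Q[:,1]-c[1]<-.015)]
        b=Q[(Q[:,0]-c[0]>-.02)&(Q[:,0]-c[0]<.002)&(Q[:,1]-c[1]>.01)&(Q[:,1]-c[1]<.03)]
        print(n,np.percentile(a[:,1],2),np.percentile(b[:,1],[2,98]), "c",np.percentile(a[:,1],2)+.025,np.percentile(b[:,1],98)-.022,np.percentile(b[:,1],2)-.011)
```

```text
top0 0.11729514373152268 [0.15279791 0.16488233] c 0.1422951437315227 0.14288233255898591 0.14179790971141504
top0 0.1918270660857306 [0.22750492 0.23897961] c 0.2168270660857306 0.21697960919508907 0.21650492308146807
top0 0.2659942712049297 [0.30127035 0.31303227] c 0.2909942712049297 0.2910322715674822 0.2902703480692222
top0 0.3403920801143829 [0.37541241 0.38765394] c 0.3653920801143829 0.3656539448086777 0.36441240791997154
scene0 0.11804920044233125 [0.15343648 0.16619298] c 0.14304920044233124 0.1441929773882094 0.14243647674835438
scene0 0.1926000867700828 [0.22767475 0.24073613] c 0.2176000867700828 0.21873612673776635 0.21667475279404907
scene0 0.2663109751312587 [0.30114905 0.31539327] c 0.2913109751312587 0.2933932695024445 0.29014905456579365
scene0 0.3413264981380953 [0.37528964 0.39110983] c 0.3663264981380953 0.36910982797725267 0.36428964048039614
```

```bash
cat >> h.py <<'E'
from scipy.spatial.transform import Rotation as Rn
def plan(x,y,z,psi=None):
    s=read_state();R=Rn.from_quat(s["ee_rot"]);M=R.as_matrix()
    d=M.T@(np.array([x,y,z])-s["eef_pos"])*100
    print("t",round(float(s["time_s"]),2),"tcp",s["eef_pos"].round(4),"F",s["contact_force"].round(1),"w",round(float(s["grip_width"])*100,2),"q",s["q"].round(2))
    p=np.degrees(np.arctan2(M[1,1],M[0,1]));print("tilt",np.degrees(np.arccos(-M[2,2])).round(2),"psi",p.round(2),"d tool cm",d.round(2),"dist",np.linalg.norm(d).round(2))
    t=np.degrees(0)
    if psi is not None:
        c=(p-psi+180)%360-180;print("turn az deg",c.round(2), "(jaw-equivalent)",((c+90)%180-90).round(2))
        T=np.array([[-np.sin(np.radians(psi)) ,np.cos(np.radians(psi)),0],[np.cos(np.radians(psi)),np.sin(np.radians(psi)),0],[0,0,-1]]).T
        T[:,0]=np.cross(T[:,1],T[:,2])
        print("full rotvec tool deg",np.degrees((R.inv()*Rn.from_matrix(T)).as_rotvec()).round(2),"d in target axes",(T.T@(np.array([x,y,z])-s["eef_pos"])*100).round(2))
E
python3 -c "
from h import *
plan(.5,.1,.231,-45)
d=load('top0');P=pts(d)
for n,c in dict(bottle=(308,118),jar=(424,141),lathechuck=(365,130),block=(367,95)).items(): print(n,P[c[1],c[0]])
"
```

```text
t 0.1 tcp [0.2053 0.59   0.2306] F [-1.4  0.5  0.7] w 8.54 q [-1.26  0.33 -0.06  1.46  0.02  1.35 -0.09]
tilt 0.07 psi 70.82 d tool cm [-4.394e+01 -3.660e+01  1.000e-02] dist 57.18
turn az deg 115.82 (jaw-equivalent) -64.18
full rotvec tool deg [-4.0000e-02  7.0000e-02  1.1582e+02] d in target axes [-1.381e+01  5.549e+01 -4.000e-02]
bottle [0.76458153 0.02887247 0.10463157]
jar [ 0.71977881 -0.28203987  0.071876  ]
lathechuck [ 0.73789546 -0.12083217  0.09894806]
block [ 0.81738696 -0.12064183  0.13978076]
```

>>> carry_out --pt "-2.8 -2.3 0 0 0 0" --pt "-2.8 -2.3 0 0 0 0" --pt "-2.8 -2.3 0 0 0 0" --pt "-2.8 -2.3 0 0 0 0" --pt "-2.8 -2.3 0 0 0 0" --pt "-2.8 -2.3 0 0 0 0" --pt "-2.8 -2.3 0 0 0 0" --pt "-2.8 -2.3 0 0 0 0" --jaw 4

```text
time_s: 1.1
eef_pos: [0.3568, 0.3417, 0.2311]
ee_rot: [0.167, 0.986, -0.0, -0.0]
contact_force: [0.3, 0.3, -0.3]
grip_width: 0.04
```

>>> carry_out --pt "-2.7 -2.3 0 0 0 0" --pt "-2.7 -2.3 0 0 0 0" --pt "-2.7 -2.3 0 0 0 0" --pt "-2.7 -2.3 0 0 0 0" --pt "-2.7 -2.3 0 0 0 0" --pt "-2.7 -2.3 0 0 0 0" --pt "-2.7 -2.3 0 0 0 0" --pt "-2.7 -2.3 0 0 0 0"

```text
time_s: 2.1
eef_pos: [0.5003, 0.0971, 0.2311]
ee_rot: [0.167, 0.986, -0.0, -0.0]
contact_force: [0.0, 0.5, -0.1]
grip_width: 0.0399
```

```bash
python3 -c "
from h import *
plan(.4985,-.3845,.231,-45)"
```

```text
t 2.1 tcp [0.5003 0.0971 0.2311] F [ 0.   0.5 -0.1] w 3.99 q [-0.65  0.07  0.39  1.78 -0.03  1.3   0.98]
tilt 0.02 psi 70.82 d tool cm [-1.565e+01 -4.555e+01  1.000e-02] dist 48.16
turn az deg 115.82 (jaw-equivalent) -64.18
full rotvec tool deg [-2.0000e-02 -1.0000e-02  1.1582e+02] d in target axes [-3.418e+01  3.393e+01  1.000e-02]
```

>>> carry_out --pt "0 0 0 0 0 10" --pt "0 0 0 0 0 10" --pt "0 0 0 0 0 10" --pt "0 0 0 0 0 10" --pt "0 0 0 0 0 10" --pt "0 0 0 0 0 10" --pt "0 0 0 0 0 10" --pt "0 0 0 0 0 10"

```text
time_s: 3.1
eef_pos: [0.4998, 0.0981, 0.231]
ee_rot: [0.763, 0.646, -0.0, -0.0]
contact_force: [-0.1, 1.4, -0.1]
grip_width: 0.0402
```

>>> carry_out --pt "0 0 0 0 0 9" --pt "0 0 0 0 0 9" --pt "0 0 0 0 0 9" --pt "0 0 0 0 0 8.8" --pt "-4.3 4.2 0 0 0 0" --pt "-4.3 4.2 0 0 0 0" --pt "-4.3 4.2 0 0 0 0" --pt "-4.3 4.2 0 0 0 0"

```text
time_s: 4.1
eef_pos: [0.4968, -0.1439, 0.2312]
ee_rot: [0.924, 0.383, 0.0, -0.0]
contact_force: [1.4, 0.5, 0.8]
grip_width: 0.04
```

>>> carry_out --pt "-4.2 4.2 0 0 0 0" --pt "-4.2 4.2 0 0 0 0" --pt "-4.2 4.2 0 0 0 0" --pt "-4.2 4.2 0 0 0 0" --pt "0 0 0 0 0 0" --pt "0 0 0 0 0 0" --pt "0 0 0 0 0 0" --pt "0 0 0 0 0 0"

```text
time_s: 5.1
eef_pos: [0.498, -0.3785, 0.2315]
ee_rot: [0.923, 0.384, 0.0, -0.0]
contact_force: [0.0, 0.2, -0.4]
grip_width: 0.0397
```

```bash
python3 -c "
from h import *
plan(.4985,-.3845,.083,-45)
for n in('top','scene'):
    d=snapshot(n);np.savez(n+'1',**d)
    x,y=(463,225) if n=='top' else (200,222)
    crop(d,n+'_g1.png',x-50,y-50,x+50,y+50,6)
"
```

```text
t 5.1 tcp [ 0.498  -0.3785  0.2315] F [ 0.   0.2 -0.4] w 3.97 q [-0.03  0.41  0.81  1.5  -0.3   1.36  0.02]
tilt 0.06 psi -44.86 d tool cm [-0.41  0.46 14.85] dist 14.86
turn az deg 0.14 (jaw-equivalent) 0.14
full rotvec tool deg [ 0.   -0.06  0.14] d in target axes [-0.39  0.46 14.85]
```

View pics/top_g1.png

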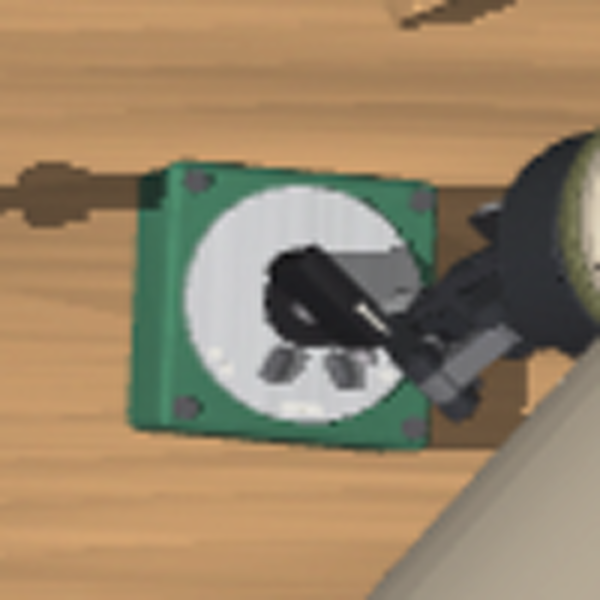

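View pics/scene_g1.png

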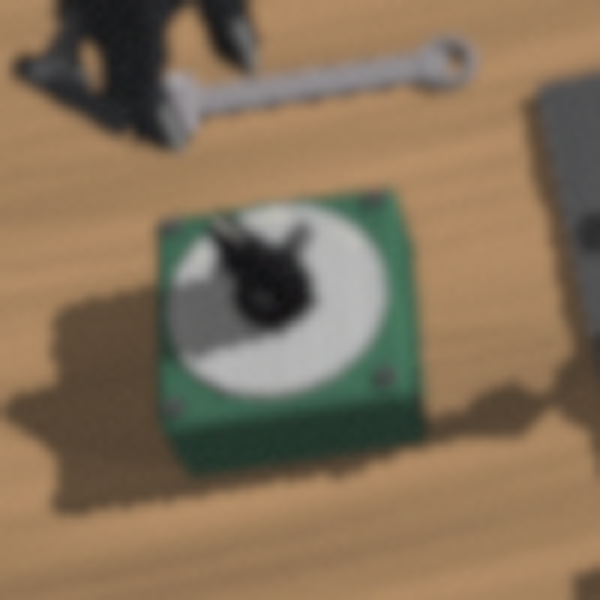

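```bash
python3 -c "
from h import *
d=load('top0');P=pts(d)
for u,v in [(459,236),(460,234),(461,236),(470,236),(471,237),(472,238),(463,229),(461,227)]: print((u,v),P[v,u].round(4),d['image'][v,u])
m=(P[...,0]>.45)&(P[...,0]<.49)&(abs(P[...,1]+.385)<.03)
"
```

```text
(459, 236) [ 0.4684 -0.3704  0.0731] [91 88 88]
(460, 234) [ 0.4736 -0.3723  0.0756] [91 88 88]
(461, 236) [ 0.4688 -0.3776  0.0674] [103 103 102]
(470, 236) [ 0.469  -0.3978  0.0765] [88 86 85]
(471, 237) [ 0.4665 -0.4007  0.0754] [79 77 77]
(472, 238) [ 0.4645 -0.4075  0.0638] [105 103 102]
(463, 229) [ 0.4871 -0.3829  0.0683] [41 39 40]
(461, 227) [ 0.492  -0.3764  0.0723] [43 41 43]
```

>>> carry_out --pt "-0.2 0.2 0 0 0 0" --pt "-0.2 0.2 2 0 0 0" --pt "0 0 2 0 0 0" --pt "0 0 2 0 0 0" --pt "0 0 1 0 0 0" --pt "0 0 0 0 0 0" --pt "0 0 0 0 0 0" --pt "0 0 0 0 0 0"

```text
time_s: 6.2
eef_pos: [0.4976, -0.3857, 0.162]
ee_rot: [0.924, 0.383, 0.0, 0.0]
contact_force: [0.0, -0.1, 0.4]
grip_width: 0.04
```

```bash
python3 -c "
from h import *
plan(.4985,-.3845,.083,-45)"
```

```text
t 6.2 tcp [ 0.4976 -0.3857  0.162 ] F [ 0.  -0.1  0.4] w 4.0 q [ 0.    0.47  0.79  1.57 -0.35  1.24  0.06]
tilt 0.07 psi -44.98 d tool cm [ 0.15 -0.03  7.9 ] dist 7.9
turn az deg 0.02 (jaw-equivalent) 0.02
full rotvec tool deg [ 0.06 -0.02  0.02] d in target axes [ 0.15 -0.03  7.9 ]
```

>>> carry_out --pt "0.1 0 1.5 0 0 0" --pt "0 0 1.5 0 0 0" --pt "0 0 1.5 0 0 0" --pt "0 0 1.5 0 0 0" --pt "0 0 1.0 0 0 0" --pt "0 0 0.6 0 0 0" --pt "0 0 0 0 0 0" --pt "0 0 0 0 0 0"

```text
time_s: 7.2
eef_pos: [0.4983, -0.385, 0.0858]
ee_rot: [0.924, 0.383, 0.0, 0.0]
contact_force: [0.2, 0.4, -0.0]
grip_width: 0.04
```

>>> carry_out --pt "0 0 0 0 0 0" --pt "0 0 0 0 0 0" --pt "0 0 0 0 0 0" --pt "0 0 0 0 0 0" --pt "0 0 0 0 0 0" --pt "0 0 0 0 0 0" --pt "0 0 0 0 0 0" --pt "0 0 0 0 0 0" --jaw 0.5

```text
time_s: 8.2
eef_pos: [0.4984, -0.3851, 0.0858]
ee_rot: [0.924, 0.383, 0.0, 0.0]
contact_force: [-0.1, -1.2, 5.2]
grip_width: 0.0133
```

```bash
python3 -c "
from h import *
plan(.4985,-.3845,.086,-45);print(read_state()['torque'])"
```

```text
t 8.2 tcp [ 0.4984 -0.3851  0.0858] F [-0.1 -1.2  5.2] w 1.33 q [ 0.03  0.55  0.74  1.64 -0.41  1.11  0.1 ]
tilt 0.06 psi -44.98 d tool cm [ 0.05 -0.03 -0.02] dist 0.06
turn az deg 0.02 (jaw-equivalent) 0.02
full rotvec tool deg [ 0.06 -0.02  0.02] d in target axes [ 0.05 -0.03 -0.02]
[-0.11105193 -0.18874347  0.03669449]
```

>>> carry_out --pt "0 0 -0.6 0 0 0" --pt "0 0 -0.6 0 0 0" --pt "0 0 0 0 0 0" --pt "0 0 0 0 0 10.3" --pt "0 0 0 0 0 10.3" --pt "0 0 0 0 0 10.3" --pt "0 0 0 0 0 10.3" --pt "0 0 0 0 0 10.3"

```text
time_s: 9.2
eef_pos: [0.4981, -0.3841, 0.0962]
ee_rot: [0.998, -0.059, -0.0, -0.0]
contact_force: [3.6, -1.8, -7.8]
grip_width: 0.013
```

```bash
python3 -c "
from h import *
plan(.4985,-.3845,.086,-96.6);print(read_state()['torque'])
d=snapshot('scene');crop(d,'s2.png',150,170,250,270,6)"
```

```text
t 9.2 tcp [ 0.4981 -0.3841  0.0962] F [ 3.6 -1.8 -7.8] w 1.3 q [-0.1   0.62  0.94  1.64 -0.54  1.16 -0.71]
tilt 0.06 psi -96.8 d tool cm [0.05 0.04 1.02] dist 1.02
turn az deg -0.2 (jaw-equivalent) -0.2
full rotvec tool deg [-0.04  0.05 -0.2 ] d in target axes [0.05 0.04 1.02]
[-0.46190191 -0.80056438  0.0483458 ]
```

View pics/s2.png

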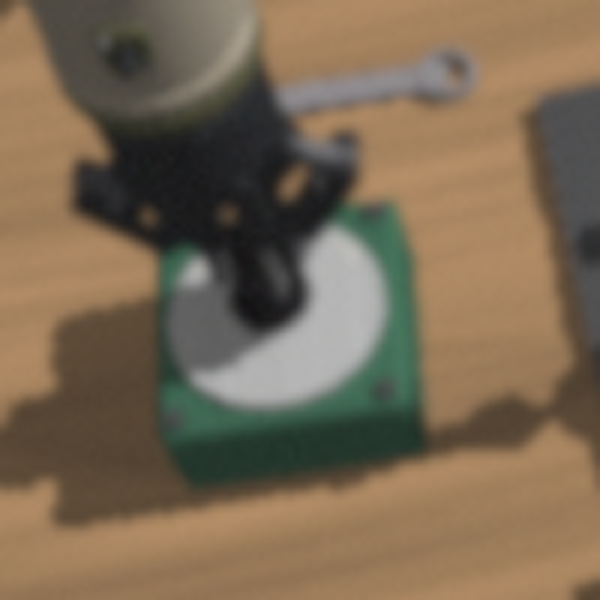

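>>> carry_out --pt "0 0 0.5 0 0 0" --pt "0 0 0.5 0 0 0" --pt "0 0 0 0 0 0" --pt "0 0 0 0 0 0" --pt "0 0 0 0 0 0" --pt "0 0 0 0 0 0" --pt "0 0 0 0 0 0" --pt "0 0 0 0 0 0"

```text
time_s: 10.25
eef_pos: [0.4981, -0.3843, 0.0871]
ee_rot: [0.998, -0.056, -0.0, -0.0]
contact_force: [2.9, 5.2, -4.1]
grip_width: 0.0132
```

>>> carry_out --pt "0 0 0 0 0 0" --pt "0 0 0 0 0 0" --pt "0 0 0 0 0 0" --pt "0 0 0 0 0 0" --pt "0 0 -2 0 0 0" --pt "0 0 -3 0 0 0" --pt "0 0 -4 0 0 0" --pt "0 0 -4 0 0 0" --jaw 4

```text
time_s: 11.25
eef_pos: [0.4978, -0.3851, 0.22]
ee_rot: [0.998, -0.057, 0.0, 0.0]
contact_force: [0.1, 0.6, 0.1]
grip_width: 0.0401
```

```bash
cat > sel.py <<'E'
from h import *
import sys
for n in("top","scene"):
    d=snapshot(n);np.savez(n+sys.argv[1],**d);P=pts(d);hsv=cv2.cvtColor(d["image"],cv2.COLOR_BGR2HSV)
    x,y=(463,225) if n=='top' else (200,222)
    crop(d,n+'_g'+sys.argv[1]+'.png',x-50,y-50,x+50,y+50,6)
    m=(hsv[...,2]<60)&(abs(P[...,0]-.498)<.05)&(abs(P[...,1]+.385)<.05)&(P[...,2]>.106)&(P[...,2]<.14)
    if m.sum()>10: print(n,m.sum(),cv2.minAreaRect(P[m][:,:2].astype(np.float32)*1000),np.percentile(P[m][:,2],[50,90]))
E
python3 sel.py 3; python3 -c "
from h import *
plan(.475,-.0555,.25,-90)"
```

```text
top 95 ((496.9331970214844, -385.109375), (14.051576614379883, 48.122406005859375), 83.30215454101562) [0.11446753 0.11721402]
scene 63 ((507.5733642578125, -384.3743896484375), (13.056036949157715, 34.32008361816406), 85.70882415771484) [0.11550884 0.1197553 ]
t 11.35 tcp [ 0.499  -0.3867  0.2231] F [-0.1 -0.5  0.7] w 4.02 q [-0.15  0.51  1.03  1.5  -0.44  1.37 -0.77]
tilt 0.42 psi -96.52 d tool cm [ -6.13 -32.63  -2.84] dist 33.32
turn az deg -6.52 (jaw-equivalent) -6.52
full rotvec tool deg [ 0.21 -0.36 -6.52] d in target axes [ -2.4  -33.12  -2.69]
```

View pics/top_g3.png

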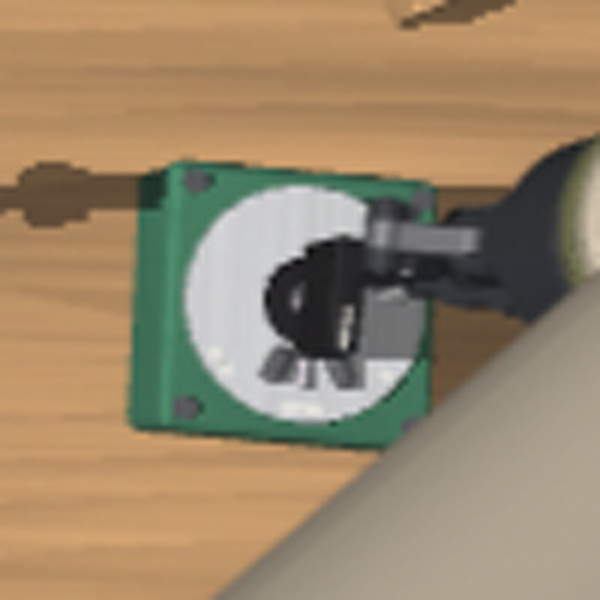

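View pics/scene_g3.png

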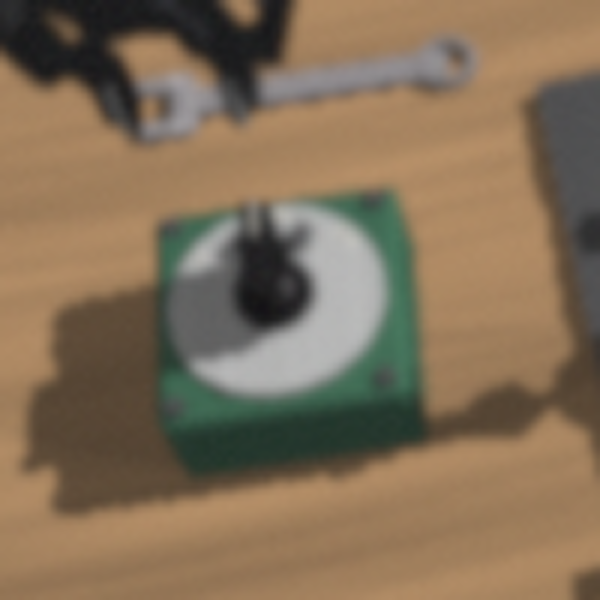

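>>> carry_out --pt "0 0 0 0 0 -10" --pt "0 0 0 0 0 -10" --pt "0 0 0 0 0 -10" --pt "0 0 0 0 0 -10" --pt "0 0 0 0 0 -10" --pt "0 0 0 0 0 -10" --pt "0 0 0 0 0 -10" --pt "0 0 0 0 0 -10"

```text
time_s: 12.35
eef_pos: [0.4977, -0.385, 0.2179]
ee_rot: [0.8, 0.601, -0.0, 0.0]
contact_force: [0.1, -0.3, 0.3]
grip_width: 0.0396
```

>>> carry_out --pt "0 0 0 0 0 -8.2" --pt "0 0 0 0 0 -8.2" --pt "0 0 0 0 0 0" --pt "0 0 0 0 0 0" --pt "0 0 0 0 0 0" --pt "0 0 0 0 0 0" --pt "0 0 0 0 0 0" --pt "0 0 0 0 0 0"

```text
time_s: 13.35
eef_pos: [0.4981, -0.3848, 0.2173]
ee_rot: [0.708, 0.707, 0.0, -0.0]
contact_force: [0.1, 0.2, 0.1]
grip_width: 0.0398
```

```bash
cat > ck.py <<'E'
from h import *
import sys
# chuck rims from depth blobs near a plane z (arg2 default .162), both views
zt=float(sys.argv[2]) if len(sys.argv)>2 else .162
for n in("top","scene"):
    d=snapshot(n);np.savez(n+sys.argv[1],**d);P=pts(d);hsv=cv2.cvtColor(d["image"],cv2.COLOR_BGR2HSV)
    m=(abs(P[...,2]-zt)<.014)&(P[...,0]>.35)&(P[...,0]<.72)&(P[...,1]>-.25)&(P[...,1]<.42)&(hsv[...,2]>100)
    k,l,s,c=cv2.connectedComponentsWithStats(m.astype(np.uint8),connectivity=8)
    for i in range(1,k):
        if 30<s[i,4]<160: print(n,s[i,2:5],c[i].round(1),ray(d,c[i],zt)[0].round(4),"z",np.median(P[l==i][:,2]).round(4))
    cv2.imwrite("pics/"+n+sys.argv[1]+".png",d["image"])
E
python3 ck.py 4; python3 -c "
from h import *
plan(.4543,-.0555,.223,0)"
```

```text
top [10 11 84] [324.7 198. ] [ 0.548  -0.0188  0.162 ] z 0.1615
top [11 10 87] [394.9 201.6] [ 0.5433 -0.1878  0.162 ] z 0.1613
top [11 11 91] [339.2 238. ] [ 0.4531 -0.0553  0.162 ] z 0.161
scene [ 9  8 58] [303.1 168.3] [ 0.454  -0.0553  0.162 ] z 0.1624
scene [10  9 64] [323.8 193.1] [ 0.5487 -0.0177  0.162 ] z 0.1626
scene [10  9 68] [262.5 203.7] [ 0.5441 -0.1877  0.162 ] z 0.1626
t 13.45 tcp [ 0.498  -0.3848  0.2173] F [-0.2  0.1  0.3] w 3.99 q [ 0.07  0.4   0.68  1.5  -0.26  1.33  0.77]
tilt 0.0 psi -0.09 d tool cm [32.92 -4.42 -0.57] dist 33.22
turn az deg -0.09 (jaw-equivalent) -0.09
full rotvec tool deg [-0.   -0.   -0.09] d in target axes [32.93 -4.37 -0.57]
```

>>> carry_out --pt "4.7 -0.6 0 0 0 0" --pt "4.7 -0.6 0 0 0 0" --pt "4.7 -0.6 0 0 0 0" --pt "4.7 -0.6 0 0 0 0" --pt "4.7 -0.6 0 0 0 0" --pt "4.7 -0.7 0 0 0 0" --pt "4.7 -0.7 0 0 0 0" --pt "0 0 0 0 0 0" --jaw 5

```text
time_s: 14.45
eef_pos: [0.4542, -0.0522, 0.2174]
ee_rot: [0.706, 0.709, 0.0, -0.0]
contact_force: [-0.3, -1.4, 0.0]
grip_width: 0.0498
```

>>> carry_out --pt "0 0 0 0 0 0" --pt "0 0 0 0 0 0" --pt "0 0 1.5 0 0 0" --pt "0 0 1.5 0 0 0" --pt "0 0 0 0 0 0" --pt "0 0 0 0 0 0" --pt "0 0 0 0 0 0" --pt "0 0 0 0 0 0"

```text
time_s: 15.45
eef_pos: [0.4547, -0.0557, 0.1876]
ee_rot: [0.708, 0.707, 0.0, 0.0]
contact_force: [0.1, 0.4, -0.7]
grip_width: 0.0501
```

```bash
python3 ck.py 5; python3 -c "
from h import *
plan(.4535,-.0553,.112,0)"
```

```text
top [10  9 31] [323.3 195.8] [ 0.5532 -0.0154  0.162 ] z 0.1609
top [11 10 87] [394.9 201.6] [ 0.5433 -0.1879  0.162 ] z 0.1612
scene [10  9 64] [323.8 193.1] [ 0.5487 -0.0177  0.162 ] z 0.1629
scene [10  9 68] [262.4 203.7] [ 0.5442 -0.1879  0.162 ] z 0.1634
t 15.55 tcp [ 0.4546 -0.0557  0.1875] F [ 0.2  0.7 -0. ] w 5.03 q [-0.45 -0.03  0.47  1.96  0.01  1.2   0.01]
tilt 0.03 psi -0.08 d tool cm [ 0.03 -0.12  7.55] dist 7.55
turn az deg -0.08 (jaw-equivalent) -0.08
full rotvec tool deg [ 0.03 -0.01 -0.08] d in target axes [ 0.04 -0.11  7.55]
```

View pics/scene5.png

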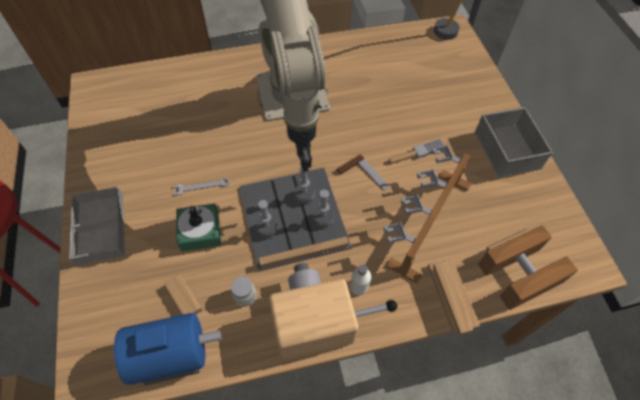

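Gripper sits above the near chuck at (303,180). Descending.

>>> carry_out --pt "0 -0.1 1.5 0 0 0" --pt "0 0 1.5 0 0 0" --pt "0 0 1.5 0 0 0" --pt "0 0 1.5 0 0 0" --pt "0 0 1.0 0 0 0" --pt "0 0 0.5 0 0 0" --pt "0 0 0 0 0 0" --pt "0 0 0 0 0 0"

```text
time_s: 16.55
eef_pos: [0.4538, -0.0557, 0.1127]
ee_rot: [0.708, 0.707, 0.0, 0.0]
contact_force: [0.4, -0.7, 0.0]
grip_width: 0.0498
```

>>> carry_out --pt "0 0 0 0 0 0" --pt "0 0 0 0 0 0" --pt "0 0 0 0 0 0" --pt "0 0 0 0 0 0" --pt "0 0 0 0 0 0" --pt "0 0 0 0 0 0" --pt "0 0 0 0 0 0" --pt "0 0 0 0 0 0" --jaw 0.5

```text
time_s: 17.55
eef_pos: [0.4539, -0.0557, 0.1126]
ee_rot: [0.708, 0.707, 0.0, 0.0]
contact_force: [0.6, 0.5, 5.9]
grip_width: 0.0203
```

>>> carry_out --pt "0 0 -1 0 0 0" --pt "0 0 -1 0 0 0" --pt "0 0 -1.5 0 0 0" --pt "0 0 -1.5 0 0 0" --pt "0 0 -1.5 0 0 0" --pt "0 0 -1 0 0 0" --pt "0 0 0 0 0 0" --pt "0 0 0 0 0 0"

```text
time_s: 18.55
eef_pos: [0.4532, -0.0557, 0.1868]
ee_rot: [0.708, 0.707, -0.0, -0.0]
contact_force: [0.4, -0.1, -3.9]
grip_width: 0.0199
```

```bash
python3 ck.py 6; python3 -c "
from h import *
plan(.474,.300,.175,0)
d=load('scene6');crop(d,'s6.png',260,130,340,210,7)"
```

```text
top [10  9 38] [323.8 195.8] [ 0.5532 -0.0166  0.162 ] z 0.1615
top [11 10 88] [394.9 201.6] [ 0.5433 -0.1878  0.162 ] z 0.1611
scene [10  9 64] [323.8 193.1] [ 0.5487 -0.0177  0.162 ] z 0.1634
scene [10  9 64] [262.6 203.8] [ 0.5446 -0.1874  0.162 ] z 0.163
t 18.65 tcp [ 0.4531 -0.0557  0.1867] F [-1.  -0.  -4.1] w 1.98 q [-0.45 -0.03  0.47  1.97  0.02  1.2   0.01]
tilt 0.06 psi -0.08 d tool cm [35.57  2.04  1.17] dist 35.65
turn az deg -0.08 (jaw-equivalent) -0.08
full rotvec tool deg [-0.06  0.   -0.08] d in target axes [35.57  2.09  1.17]
```

View pics/s6.png

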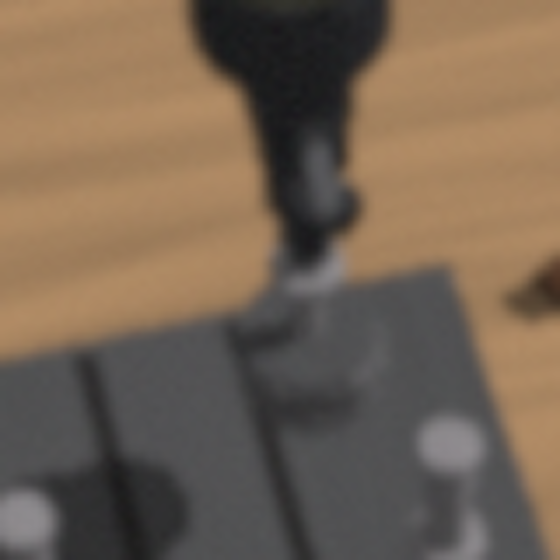

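>>> carry_out --pt "1.5 0.1 0 0 0 0" --pt "3 0.2 0 0 0 0" --pt "3 0.2 0 0 0 0" --pt "3 0.2 0 0 0 0" --pt "3 0.2 0 0 0 0" --pt "3 0.2 0 0 0 0" --pt "3 0.2 0 0 0 0" --pt "3 0.2 0 0 0 0"

```text
time_s: 19.65
eef_pos: [0.4683, 0.1714, 0.187]
ee_rot: [0.707, 0.707, -0.0, -0.0]
contact_force: [0.4, -0.2, -4.7]
grip_width: 0.0202
```

>>> carry_out --pt "3 0.2 0 0 0 0" --pt "3 0.2 0 0 0 0" --pt "3 0.2 0 0 0 0" --pt "2 0.1 0.4 0 0 0" --pt "1 0 0.4 0 0 0" --pt "0 0 0.2 0 0 0" --pt "0 0 0 0 0 0" --pt "0 0 0 0 0 0"

```text
time_s: 20.65
eef_pos: [0.4763, 0.2883, 0.1776]
ee_rot: [0.708, 0.706, 0.0, 0.0]
contact_force: [0.5, 0.2, -4.3]
grip_width: 0.0203
```

```bash
python3 ck.py 7; python3 -c "
from h import *
plan(.474,.3652,.176,0)
d=load('scene7');crop(d,'s7.png',390,100,490,200,6)
d=load('top7');crop(d,'t7.png',130,170,230,270,6)"
```

```text
top [10 11 85] [324.7 197.9] [ 0.5482 -0.0188  0.162 ] z 0.1613
top [ 8 12 41] [199.5 224.9] [0.4764 0.2771 0.162 ] z 0.1559
scene [ 9  9 60] [323.9 193.2] [ 0.5492 -0.0176  0.162 ] z 0.163
t 20.75 tcp [0.4762 0.2888 0.1776] F [-0.5  0.  -3.8] w 2.02 q [-0.78  0.22  0.18  1.73 -0.04  1.2  -0.6 ]
tilt 0.03 psi -0.13 d tool cm [ 7.64 -0.24  0.16] dist 7.65
turn az deg -0.13 (jaw-equivalent) -0.13
full rotvec tool deg [ 0.02 -0.02 -0.13] d in target axes [ 7.64 -0.22  0.16]
```

View pics/s7.png

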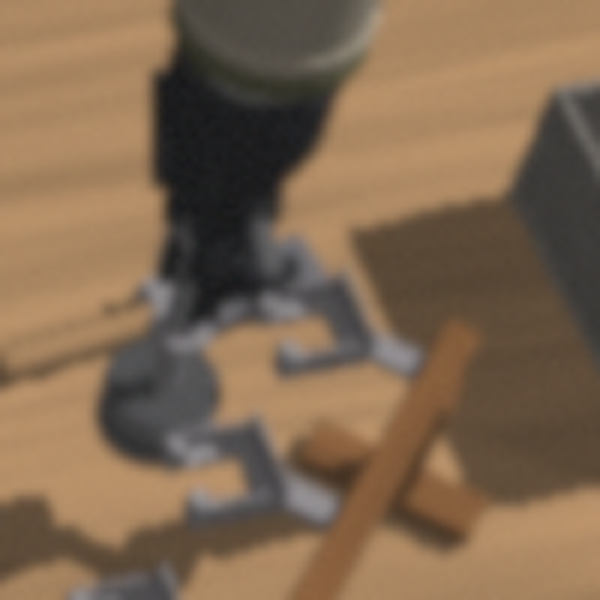

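View pics/t7.png

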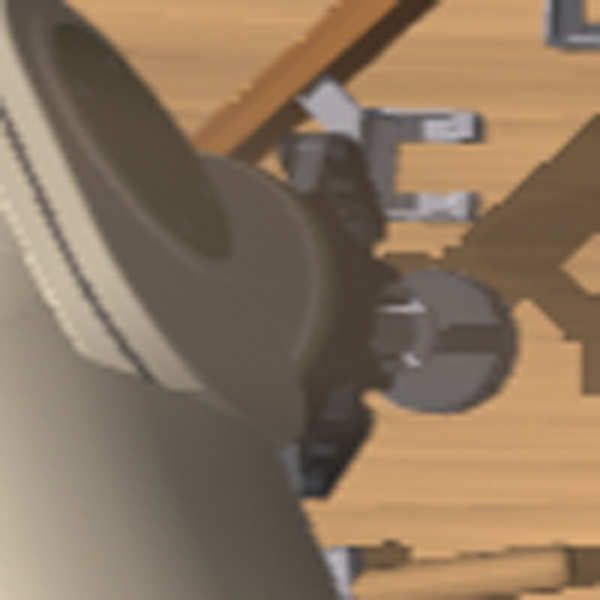

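```bash
python3 -c "
from h import *
d=load('top7');print(ray(d,[130+447/6,170+341/6],.109))
P=pts(d)
crop(d,'t7b.png',290,150,450,290,5)"
```

```text
[[0.47475349 0.27956615 0.109     ]]
```

View pics/t7b.png

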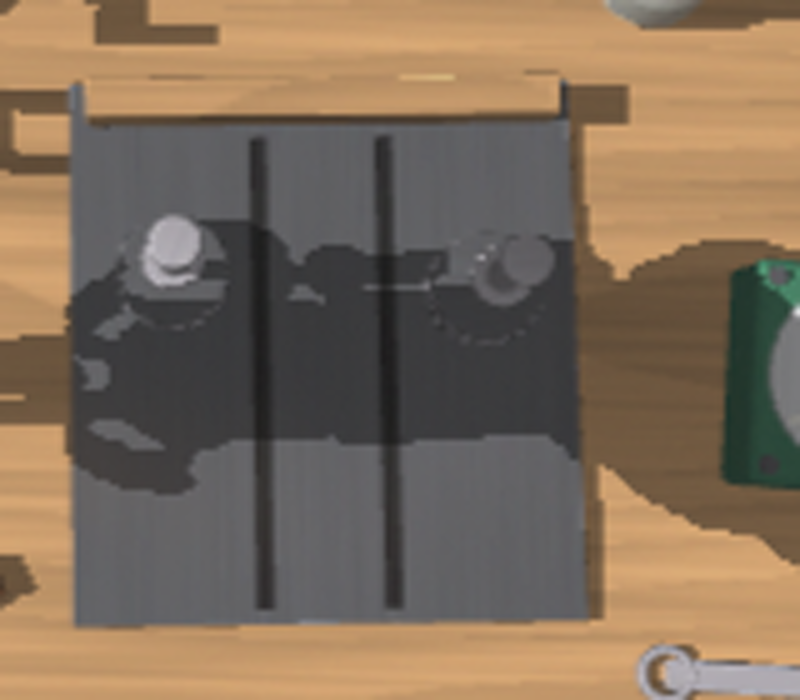

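```bash
cat > body.py <<'E'
from h import *
import sys
x,y,z=map(float,sys.argv[2:5])   # expected TCP
for n in("top","scene"):
    d=load(n+sys.argv[1]);P=pts(d)
    print(n,"cam",np.linalg.inv(d["view"])[:3,3].round(3))
    zt=z-.0267-.042
    m=(abs(P[...,0]-x)<.05)&(abs(P[...,1]-y)<.05)
    for lo,hi in((zt-.034,zt-.005),(zt-.005,zt+.006),(zt+.006,zt+.036)):
        k=m&(P[...,2]>lo)&(P[...,2]<hi)
        q=P[k]
        if len(q)>5: print(round(lo-zt,3),len(q),"x",np.percentile(q[:,0],[2,50,98]).round(4),"y",np.percentile(q[:,1],[2,50,98]).round(4),"z",np.median(q[:,2]).round(4))
E
python3 body.py 7 .4762 .2888 .1776
```

```text
top cam [ 0.421 -0.009  1.148]
-0.034 62 x [0.4476 0.4719 0.5008] y [0.2576 0.2631 0.2848] z 0.09
-0.005 280 x [0.4481 0.4742 0.5029] y [0.2596 0.278  0.3002] z 0.1082
0.006 20 x [0.4732 0.5244 0.5261] y [0.2663 0.2839 0.3005] z 0.1347
scene cam [ 1.217 -0.198  1.243]
-0.034 76 x [0.4633 0.4919 0.5039] y [0.2597 0.2691 0.3135] z 0.0931
-0.005 198 x [0.4514 0.4826 0.5041] y [0.2607 0.2847 0.3152] z 0.1084
0.006 35 x [0.4745 0.4839 0.5261] y [0.2684 0.2856 0.3141] z 0.1296
```

>>> carry_out --pt "0 -0.2 0 0 0 0" --pt "0.5 0 0 0 0 0" --pt "1 0 0 0 0 0" --pt "1 0 0 0 0 0" --pt "1 0 0 0 0 0" --pt "1 0 0 0 0 0" --pt "0.5 0 0 0 0 0" --pt "0 0 0 0 0 0"

```text
time_s: 21.75
eef_pos: [0.474, 0.3396, 0.1772]
ee_rot: [0.707, 0.707, -0.0, -0.0]
contact_force: [0.8, -0.1, -4.4]
grip_width: 0.0199
```

```bash
python3 ck.py 8 >/dev/null; python3 -c "
from h import *
plan(.474,.3652,.176,0)
d=load('scene8');crop(d,'s8.png',390,100,490,200,6)
d=load('top8');crop(d,'t8.png',110,170,210,270,6)"; python3 body.py 8 .474 .338 .1776
```

```text
t 21.85 tcp [0.4742 0.3389 0.1773] F [-0.2 -0.4 -3.5] w 2.02 q [-0.83  0.27  0.16  1.66 -0.04  1.21 -0.67]
tilt 0.01 psi -0.1 d tool cm [ 2.63 -0.02  0.13] dist 2.63
turn az deg -0.1 (jaw-equivalent) -0.1
full rotvec tool deg [-0.    0.01 -0.1 ] d in target axes [ 2.63 -0.02  0.13]
top cam [ 0.421 -0.009  1.148]
-0.034 79 x [0.4438 0.4674 0.4988] y [0.3099 0.3148 0.3404] z 0.0901
-0.005 269 x [0.4457 0.4732 0.5009] y [0.3119 0.3301 0.351 ] z 0.1078
0.006 24 x [0.4518 0.4584 0.4944] y [0.3333 0.3409 0.3449] z 0.1283
scene cam [ 1.217 -0.198  1.243]
-0.034 78 x [0.4536 0.4892 0.5055] y [0.309  0.3179 0.3559] z 0.0948
-0.005 173 x [0.4491 0.4808 0.5044] y [0.3102 0.3317 0.3642] z 0.1082
0.006 154 x [0.4535 0.4852 0.4986] y [0.3328 0.37   0.3878] z 0.1271
```

View pics/s8.png

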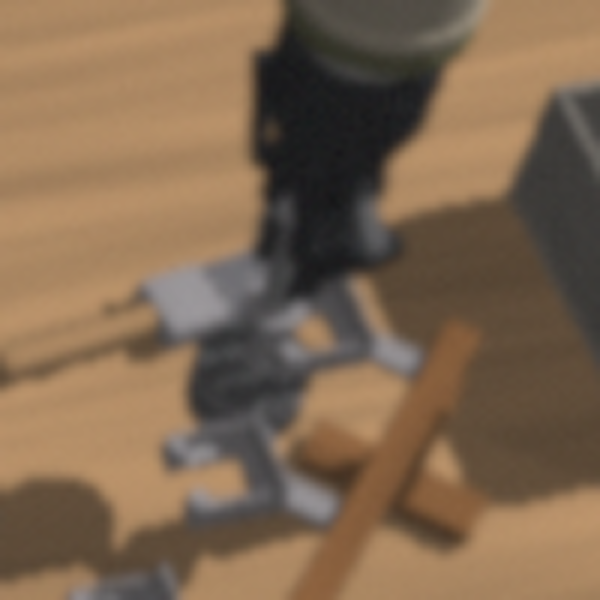

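View pics/t8.png

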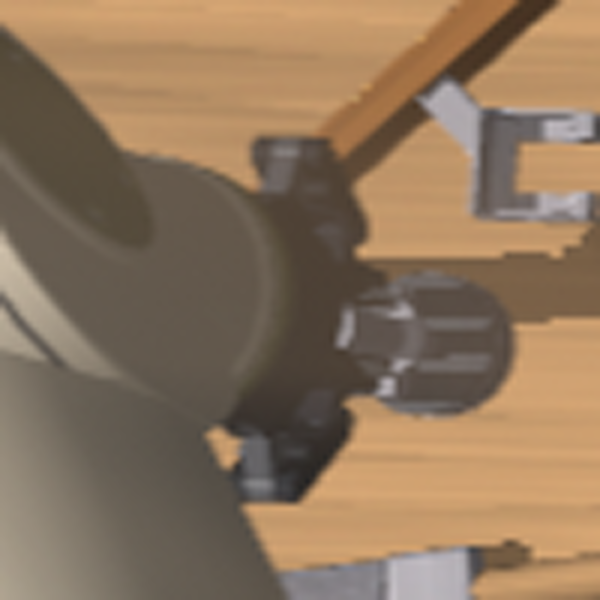

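>>> carry_out --pt "0.5 0 0 0 0 0" --pt "0.7 0 0 0 0 0" --pt "0.7 0 0 0 0 0" --pt "0.5 0 0 0 0 0" --pt "0.2 0 0 0 0 0" --pt "0 0 0 0 0 0" --pt "0 0 0 0 0 0" --pt "0 0 0 0 0 0"

```text
time_s: 22.85
eef_pos: [0.4742, 0.365, 0.1774]
ee_rot: [0.708, 0.706, 0.0, 0.0]
contact_force: [0.1, -0.2, -4.4]
grip_width: 0.0203
```

```bash
python3 ck.py 9 >/dev/null; python3 -c "
from h import *
plan(.474,.3652,.1515,0)
d=load('scene9');crop(d,'s9.png',390,100,490,200,6)"; python3 body.py 9 .474 .365 .1776
```

```text
t 22.95 tcp [0.4741 0.3651 0.1774] F [ 0.7 -0.1 -4.4] w 2.01 q [-0.85  0.31  0.15  1.62 -0.05  1.22 -0.7 ]
tilt 0.01 psi -0.09 d tool cm [ 0.01 -0.01  2.59] dist 2.59
turn az deg -0.09 (jaw-equivalent) -0.09
full rotvec tool deg [ 0.   -0.01 -0.09] d in target axes [ 0.01 -0.01  2.59]
top cam [ 0.421 -0.009  1.148]
-0.034 84 x [0.4459 0.4719 0.5089] y [0.334  0.3392 0.3702] z 0.0905
-0.005 180 x [0.4451 0.4726 0.5024] y [0.3351 0.3521 0.3754] z 0.1078
0.006 143 x [0.451  0.4618 0.4953] y [0.3406 0.3569 0.3782] z 0.1313
scene cam [ 1.217 -0.198  1.243]
-0.034 104 x [0.4658 0.4985 0.5062] y [0.3357 0.3494 0.3868] z 0.0918
-0.005 120 x [0.4559 0.4901 0.5048] y [0.3363 0.3559 0.3851] z 0.1082
0.006 231 x [0.453  0.4923 0.5212] y [0.3418 0.3692 0.4126] z 0.1282
```

View pics/s9.png

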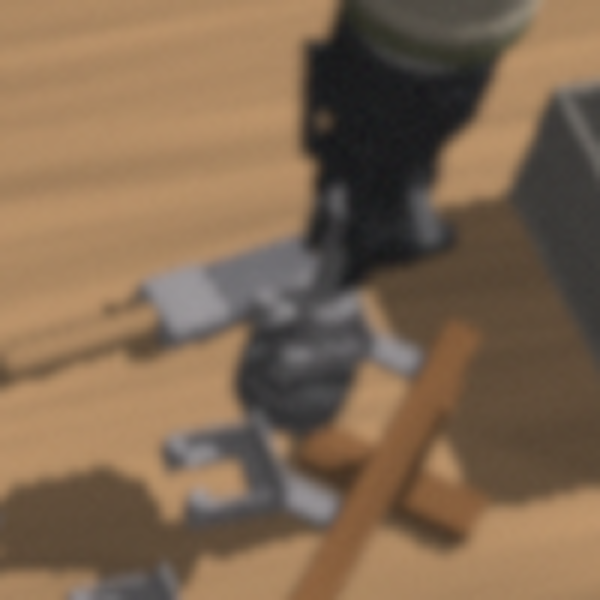

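>>> carry_out --pt "0 0 0.5 0 0 0" --pt "0 0 0.5 0 0 0" --pt "0 0 0.5 0 0 0" --pt "0 0 0.4 0 0 0" --pt "0 0 0.3 0 0 0" --pt "0 0 0.2 0 0 0" --pt "0 0 0 0 0 0" --pt "0 0 0 0 0 0"

```text
time_s: 23.95
eef_pos: [0.4742, 0.3653, 0.1535]
ee_rot: [0.708, 0.707, 0.0, -0.0]
contact_force: [-0.4, 0.1, -3.6]
grip_width: 0.0202
```

>>> carry_out --pt "0 0 0.1 0 0 0" --pt "0 0 0.1 0 0 0" --pt "0 0 0.1 0 0 0" --pt "0 0 0 0 0 0" --pt "0 0 0 0 0 0" --pt "0 0 0 0 0 0" --pt "0 0 0 0 0 0" --pt "0 0 0 0 0 0"

```text
time_s: 24.95
eef_pos: [0.4746, 0.3656, 0.1516]
ee_rot: [0.708, 0.707, 0.001, -0.0]
contact_force: [-2.2, -1.6, 5.7]
grip_width: 0.02
```

>>> carry_out --pt "0 0 0 0 0 0" --pt "0 0 0 0 0 0" --pt "0 0 0 0 0 0" --pt "0 0 0 0 0 0" --pt "0 0 -1.5 0 0 0" --pt "0 0 -3 0 0 0" --pt "0 0 -3 0 0 0" --pt "0 0 -2 0 0 0" --jaw 5

```text
time_s: 25.95
eef_pos: [0.4746, 0.3655, 0.2482]
ee_rot: [0.708, 0.707, 0.001, 0.0]
contact_force: [-0.1, 0.2, 0.1]
grip_width: 0.0505
```

>>> carry_out --pt "-2 0.4 0 0 0 0" --pt "-4 0.8 0 0 0 0" --pt "-5 1 0 0 0 0" --pt "-5 1 0 0 0 0" --pt "-5 1 0 0 0 0" --pt "-5 1 0 0 0 0" --pt "-5 1 0 0 0 0" --pt "-5 1 0 0 0 0"

```text
time_s: 26.95
eef_pos: [0.5448, 0.0019, 0.2447]
ee_rot: [0.708, 0.706, -0.0, -0.0]
contact_force: [1.8, -0.0, 0.1]
grip_width: 0.0498
```

```bash
python3 ck.py 10; python3 ck.py 11 .201; python3 -c "
from h import *
plan(.5485,-.0183,.24,0)
d=load('scene10');crop(d,'s10.png',390,100,490,200,6)
d=load('top10');crop(d,'t10.png',110,170,210,270,6)"
```

```text
scene [10  9 64] [323.8 193.1] [ 0.5487 -0.0177  0.162 ] z 0.1628
top [11 11 95] [156.2 224. ] [0.4738 0.3641 0.201 ] z 0.2
scene [10  9 55] [447.5 139.9] [0.4766 0.3658 0.201 ] z 0.1997
t 27.15 tcp [0.5449 0.003  0.2447] F [ 0.   0.5 -0.2] w 5.0 q [-0.45  0.15  0.41  1.68 -0.06  1.33 -0.04]
tilt 0.06 psi -0.28 d tool cm [-2.13  0.37  0.47] dist 2.21
turn az deg -0.28 (jaw-equivalent) -0.28
full rotvec tool deg [-0.06  0.   -0.28] d in target axes [-2.13  0.36  0.47]
```

View pics/s10.png

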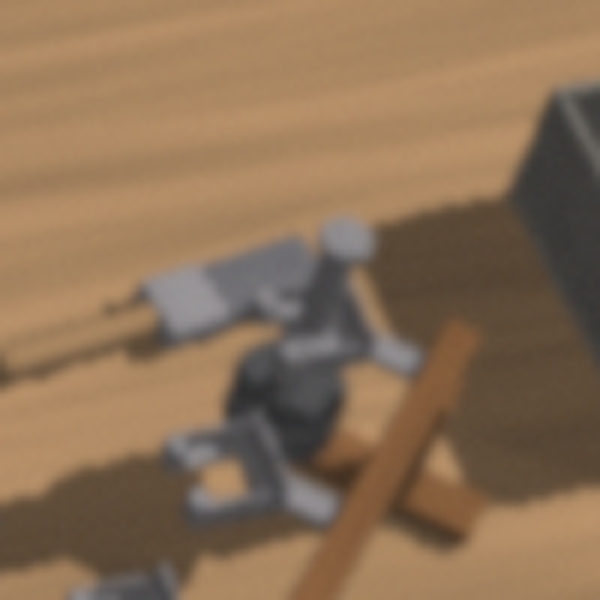

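View pics/t10.png

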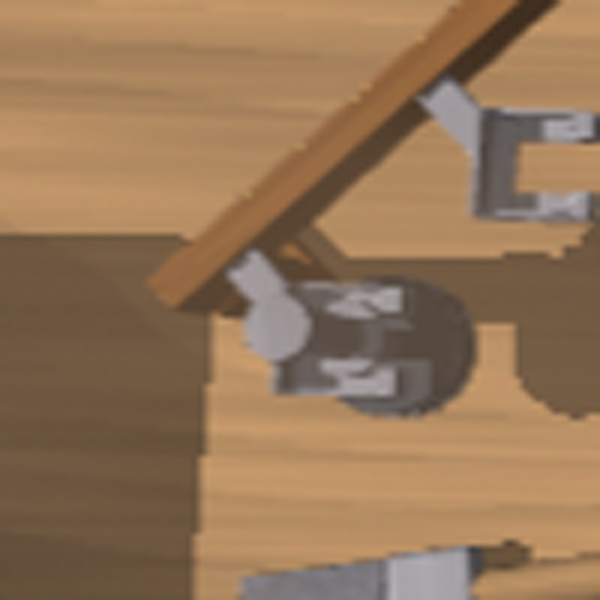

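>>> carry_out --pt "-1.1 0.2 0 0 0 -0.2" --pt "-1.0 0.2 0 0 0 0" --pt "0 0 1 0 0 0" --pt "0 0 1.5 0 0 0" --pt "0 0 1.5 0 0 0" --pt "0 0 1 0 0 0" --pt "0 0 0 0 0 0" --pt "0 0 0 0 0 0"

```text
time_s: 28.15
eef_pos: [0.5499, -0.0158, 0.1957]
ee_rot: [0.706, 0.708, 0.0, 0.0]
contact_force: [0.8, -0.1, -1.1]
grip_width: 0.0498
```

```bash
python3 ck.py 12; python3 -c "
from h import *
plan(.5485,-.0183,.112,0)"
```

```text
t 28.25 tcp [ 0.55   -0.0158  0.1958] F [0.5 0.4 0.4] w 4.98 q [-0.42  0.19  0.42  1.73 -0.08  1.23  0.02]
tilt 0.06 psi 0.12 d tool cm [-0.25 -0.15  8.38] dist 8.39
turn az deg 0.12 (jaw-equivalent) 0.12
full rotvec tool deg [ 0.06 -0.01  0.12] d in target axes [-0.25 -0.15  8.38]
```

```bash
python3 -c "
from h import *
d=load('scene12');crop(d,'s12.png',240,140,360,240,6)"
```

```text
(no output)
```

View pics/s12.png

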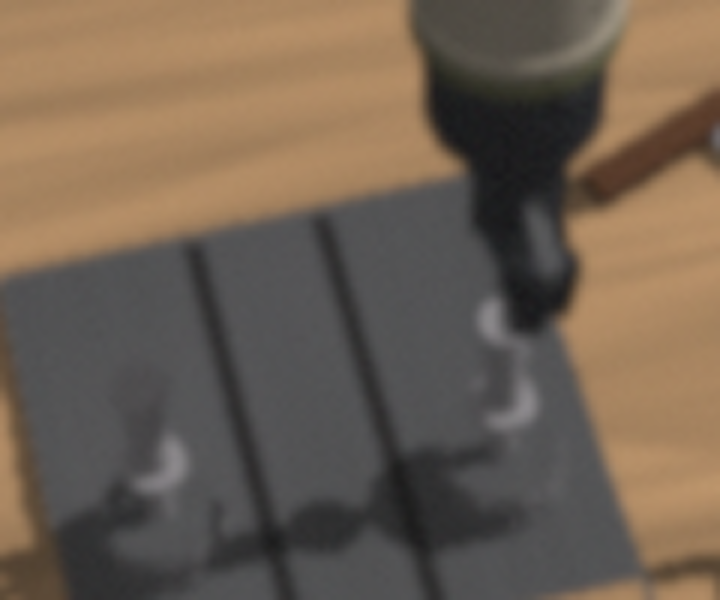

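>>> carry_out --pt "-0.2 -0.1 1 0 0 0" --pt "0 0 1.5 0 0 0" --pt "0 0 1.7 0 0 0" --pt "0 0 1.7 0 0 0" --pt "0 0 1.5 0 0 0" --pt "0 0 0.9 0 0 0" --pt "0 0 0 0 0 0" --pt "0 0 0 0 0 0"

```text
time_s: 29.25
eef_pos: [0.549, -0.0178, 0.1128]
ee_rot: [0.706, 0.708, 0.0, 0.0]
contact_force: [0.4, -0.7, -0.6]
grip_width: 0.0497
```

>>> carry_out --pt "0 0 0 0 0 0" --pt "0 0 0 0 0 0" --pt "0 0 0 0 0 0" --pt "0 0 0 0 0 0" --pt "0 0 0 0 0 0" --pt "0 0 0 0 0 0" --pt "0 0 0 0 0 0" --pt "0 0 0 0 0 0" --jaw 0.5

```text
time_s: 30.25
eef_pos: [0.5491, -0.0178, 0.1128]
ee_rot: [0.706, 0.708, 0.001, 0.0]
contact_force: [1.5, -0.1, 5.4]
grip_width: 0.0202
```

>>> carry_out --pt "0 0 -1 0 0 0" --pt "0 0 -1 0 0 0" --pt "0 0 -1.5 0 0 0" --pt "0 0 -1.5 0 0 0" --pt "0 0 -1.5 0 0 0" --pt "0 0 -1 0 0 0" --pt "0 0 0 0 0 0" --pt "0 0 0 0 0 0"

```text
time_s: 31.25
eef_pos: [0.5483, -0.0178, 0.1868]
ee_rot: [0.706, 0.708, -0.0, -0.0]
contact_force: [-0.3, -0.1, -4.5]
grip_width: 0.0201
```

```bash
python3 ck.py 13; python3 -c "
from h import *
plan(.547,.216,.176,0)"
```

```text
t 31.35 tcp [ 0.5482 -0.0178  0.1866] F [ 0.3 -0.5 -4.5] w 2.04 q [-0.42  0.2   0.42  1.75 -0.08  1.22  0.02]
tilt 0.06 psi 0.12 d tool cm [23.38 -0.08  1.06] dist 23.41
turn az deg 0.12 (jaw-equivalent) 0.12
full rotvec tool deg [-0.06  0.    0.12] d in target axes [23.38 -0.12  1.06]
```

>>> carry_out --pt "1.5 0 0 0 0 0" --pt "3 0 0 0 0 0" --pt "3 0 0 0 0 0" --pt "3 0 0 0 0 0" --pt "3 0 0 0 0 0" --pt "3 0 0 0 0 0" --pt "3 0 0 0 0 0" --pt "2 0 0.3 0 0 0"

```text
time_s: 32.35
eef_pos: [0.5476, 0.2, 0.184]
ee_rot: [0.706, 0.709, 0.0, -0.0]
contact_force: [-0.2, 0.2, -4.4]
grip_width: 0.0202
```

>>> carry_out --pt "1.3 0 0.3 0 0 0" --pt "0.6 0 0.3 0 0 0" --pt "0 0 0 0 0 0" --pt "0 0 0 0 0 0" --pt "0 0 0 0 0 0" --pt "0 0 0 0 0 0" --pt "0 0 0 0 0 0" --pt "0 0 0 0 0 0"

```text
time_s: 33.35
eef_pos: [0.5481, 0.2161, 0.1783]
ee_rot: [0.706, 0.708, 0.0, -0.0]
contact_force: [-0.4, -0.5, -4.6]
grip_width: 0.0203
```

```bash
python3 ck.py 14;  python3 -c "
from h import *
plan(.547,.291,.176,0)
d=load('scene14');crop(d,'s14.png',360,120,480,220,6)"; python3 body.py 14 .547 .216 .1776
```

```text
t 33.45 tcp [0.5481 0.2162 0.1783] F [-0.6 -1.1 -4. ] w 2.02 q [-0.68  0.29  0.27  1.65 -0.08  1.22 -0.39]
tilt 0.0 psi 0.12 d tool cm [ 7.48 -0.09  0.23] dist 7.49
turn az deg 0.12 (jaw-equivalent) 0.12
full rotvec tool deg [-0.   -0.    0.12] d in target axes [ 7.48 -0.11  0.23]
top cam [ 0.421 -0.009  1.148]
-0.034 46 x [0.5178 0.5307 0.5627] y [0.1848 0.191  0.2172] z 0.0901
-0.005 252 x [0.5188 0.5419 0.5743] y [0.1861 0.2037 0.2256] z 0.109
scene cam [ 1.217 -0.198  1.243]
-0.034 71 x [0.5401 0.5675 0.5756] y [0.1851 0.196  0.2349] z 0.0909
-0.005 231 x [0.5228 0.5527 0.5753] y [0.1878 0.2109 0.2439] z 0.1101
0.006 36 x [0.5294 0.5522 0.5968] y [0.1904 0.2119 0.2306] z 0.121
```

View pics/s14.png

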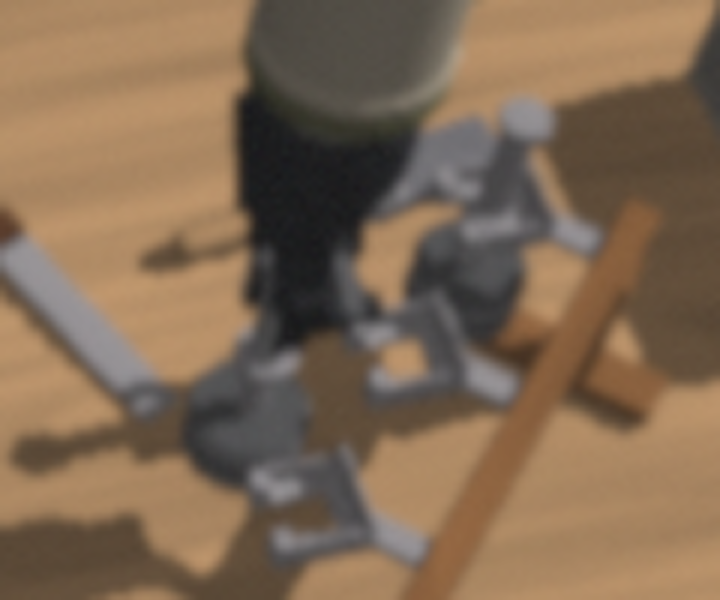

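>>> carry_out --pt "0.4 -0.1 0.1 0 0 0" --pt "0.8 0 0 0 0 0" --pt "1 0 0 0 0 0" --pt "1 0 0 0 0 0" --pt "1 0 0 0 0 0" --pt "0.8 0 0 0 0 0" --pt "0 0 0 0 0 0" --pt "0 0 0 0 0 0"

```text
time_s: 34.45
eef_pos: [0.5471, 0.2657, 0.1773]
ee_rot: [0.707, 0.708, -0.0, 0.0]
contact_force: [-0.2, 0.7, -5.2]
grip_width: 0.0203
```

>>> carry_out --pt "0.5 0 0 0 0 0" --pt "0.7 0 0 0 0 0" --pt "0.7 0 0 0 0 0" --pt "0.4 0 0 0 0 0" --pt "0.2 0 0 0 0 0" --pt "0 0 0 0 0 0" --pt "0 0 0 0 0 0" --pt "0 0 0 0 0 0"

```text
time_s: 35.45
eef_pos: [0.5471, 0.2909, 0.1773]
ee_rot: [0.707, 0.708, 0.0, 0.0]
contact_force: [-0.1, -0.8, -4.1]
grip_width: 0.0202
```

```bash
python3 ck.py 15 >/dev/null;  python3 -c "
from h import *
plan(.547,.291,.1517,0)
d=load('scene15');crop(d,'s15.png',360,120,480,220,6)"; python3 body.py 15 .547 .291 .1776
```

```text
t 35.55 tcp [0.547  0.291  0.1773] F [-0.2  0.  -4.5] w 2.02 q [-0.75  0.35  0.24  1.56 -0.09  1.24 -0.5 ]
tilt 0.0 psi 0.11 d tool cm [-0.    0.    2.56] dist 2.56
turn az deg 0.11 (jaw-equivalent) 0.11
full rotvec tool deg [-0.   -0.    0.11] d in target axes [-0.    0.    2.56]
top cam [ 0.421 -0.009  1.148]
-0.034 71 x [0.5166 0.536  0.5708] y [0.259  0.2648 0.2943] z 0.0895
-0.005 157 x [0.5172 0.5426 0.575 ] y [0.2606 0.2754 0.3021] z 0.1076
0.006 127 x [0.5242 0.534  0.5689] y [0.2664 0.28   0.3029] z 0.1321
scene cam [ 1.217 -0.198  1.243]
-0.034 101 x [0.538  0.5692 0.5763] y [0.2608 0.274  0.3086] z 0.0904
-0.005 139 x [0.5284 0.5549 0.5754] y [0.2617 0.2794 0.3099] z 0.1096
0.006 227 x [0.5261 0.5636 0.5945] y [0.2678 0.2957 0.3384] z 0.1293
```

View pics/s15.png

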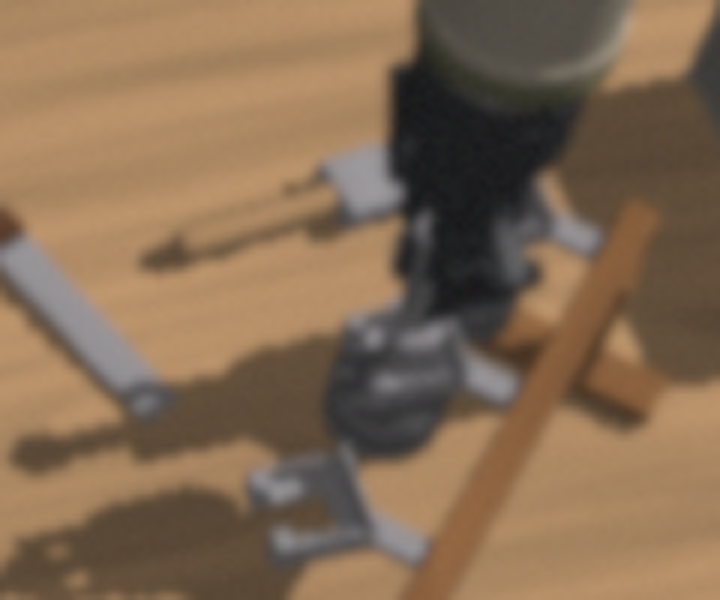

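>>> carry_out --pt "0 0 0.5 0 0 0" --pt "0 0 0.5 0 0 0" --pt "0 0 0.5 0 0 0" --pt "0 0 0.4 0 0 0" --pt "0 0 0.3 0 0 0" --pt "0 0 0.2 0 0 0" --pt "0 0 0 0 0 0" --pt "0 0 0 0 0 0"

```text
time_s: 36.55
eef_pos: [0.547, 0.2912, 0.1535]
ee_rot: [0.706, 0.708, 0.0, -0.0]
contact_force: [0.3, 0.0, -4.6]
grip_width: 0.02
```

>>> carry_out --pt "0 0 0.1 0 0 0" --pt "0 0 0.1 0 0 0" --pt "0 0 0.1 0 0 0" --pt "0 0 0 0 0 0" --pt "0 0 0 0 0 0" --pt "0 0 0 0 0 0" --pt "0 0 0 0 0 0" --pt "0 0 0 0 0 0"

```text
time_s: 37.55
eef_pos: [0.5475, 0.2915, 0.1518]
ee_rot: [0.706, 0.708, 0.001, 0.0]
contact_force: [-2.1, -1.5, 5.9]
grip_width: 0.0205
```

>>> carry_out --pt "0 0 0 0 0 0" --pt "0 0 0 0 0 0" --pt "0 0 0 0 0 0" --pt "0 0 0 0 0 0" --pt "0 0 -1.5 0 0 0" --pt "0 0 -3 0 0 0" --pt "0 0 -3 0 0 0" --pt "0 0 -2 0 0 0" --jaw 5

```text
time_s: 38.55
eef_pos: [0.5475, 0.2913, 0.2482]
ee_rot: [0.706, 0.708, 0.001, 0.0]
contact_force: [0.5, -0.4, -0.7]
grip_width: 0.0503
```

>>> carry_out --pt "-2 0 0 0 0 0" --pt "-5 0 0 0 0 0" --pt "-6 0 0 0 0 0" --pt "-6 0 0 0 0 0" --pt "-6 0 0 0 0 0" --pt "-6 0 0 0 0 0" --pt "-6 0 0 0 0 0" --pt "-3 0 0 0 0 0"

```text
time_s: 39.55
eef_pos: [0.5459, -0.1142, 0.2448]
ee_rot: [0.708, 0.706, -0.0, -0.0]
contact_force: [-0.0, 0.9, 0.1]
grip_width: 0.0501
```

>>> carry_out --pt "0 0 0 0 0 0" --pt "0 0 0 0 0 0" --pt "0 0 0 0 0 0" --pt "0 0 0 0 0 0" --pt "0 0 0 0 0 0" --pt "0 0 0 0 0 0" --pt "0 0 0 0 0 0" --pt "0 0 0 0 0 0"

```text
time_s: 40.55
eef_pos: [0.5478, -0.1089, 0.2453]
ee_rot: [0.706, 0.708, 0.0, -0.0]
contact_force: [0.0, 0.3, -0.1]
grip_width: 0.0498
```

```bash
sed -i 's/hsv\[...,2\]>100/hsv[...,2]>70/' ck.py; python3 ck.py 16; python3 ck.py 17 .201; python3 -c "
from h import *
plan(.544,-.188,.2,0)"
```

```text
top [ 7  8 31] [165.1 225.7] [0.4726 0.3582 0.162 ] z 0.1609
scene [10 10 73] [262.3 204. ] [ 0.545  -0.1883  0.162 ] z 0.1624
top [ 12  12 103] [191.5 193.6] [0.5456 0.2885 0.201 ] z 0.2003
top [ 12  11 107] [156.6 224.1] [0.4737 0.3631 0.201 ] z 0.2002
scene [10 10 65] [447.3 140.5] [0.4785 0.3644 0.201 ] z 0.2001
scene [10 10 66] [431.9 165. ] [0.5507 0.2898 0.201 ] z 0.2006
t 40.75 tcp [ 0.5478 -0.1088  0.2453] F [-0.6 -0.  -0.3] w 5.0 q [-0.32  0.18  0.5   1.64 -0.09  1.34  0.19]
tilt 0.01 psi 0.12 d tool cm [-7.91 -0.4   4.53] dist 9.13
turn az deg 0.12 (jaw-equivalent) 0.12
full rotvec tool deg [ 0.   -0.01  0.12] d in target axes [-7.92 -0.38  4.53]
```

View pics/scene16.png

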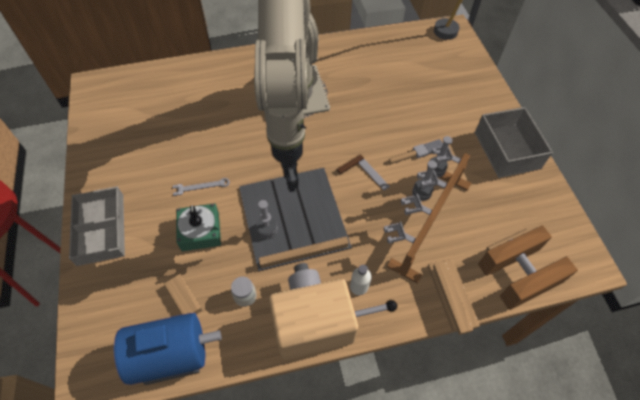

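View pics/top16.png

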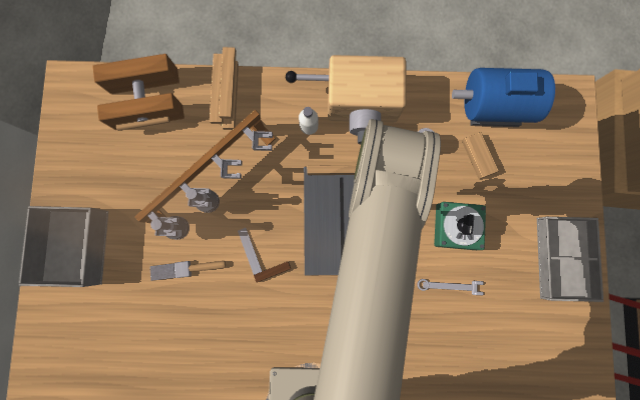

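>>> carry_out --pt "-2 -0.1 0 0 0 0" --pt "-3 -0.1 0 0 0 0" --pt "-2.9 -0.2 0 0 0 0" --pt "0 0 1.5 0 0 0" --pt "0 0 2 0 0 0" --pt "0 0 1.5 0 0 0" --pt "0 0 0 0 0 0" --pt "0 0 0 0 0 0"

```text
time_s: 41.75
eef_pos: [0.5443, -0.1877, 0.1958]
ee_rot: [0.706, 0.708, 0.0, 0.0]
contact_force: [-0.2, -0.2, 0.3]
grip_width: 0.0501
```

```bash
python3 ck.py 18;  python3 -c "
from h import *
plan(.544,-.188,.112,0)
d=load('scene18');crop(d,'s18.png',210,140,330,240,6)"
```

```text
top [ 7  8 37] [165.4 225.6] [0.4728 0.3575 0.162 ] z 0.1612
t 41.85 tcp [ 0.5444 -0.1879  0.196 ] F [ 0.1  0.1 -0.6] w 5.0 q [-0.21  0.26  0.55  1.67 -0.14  1.25  0.37]
tilt 0.07 psi 0.13 d tool cm [-0.01 -0.05  8.4 ] dist 8.4
turn az deg 0.13 (jaw-equivalent) 0.13
full rotvec tool deg [0.07 0.   0.13] d in target axes [-0.01 -0.04  8.4 ]
```

View pics/s18.png

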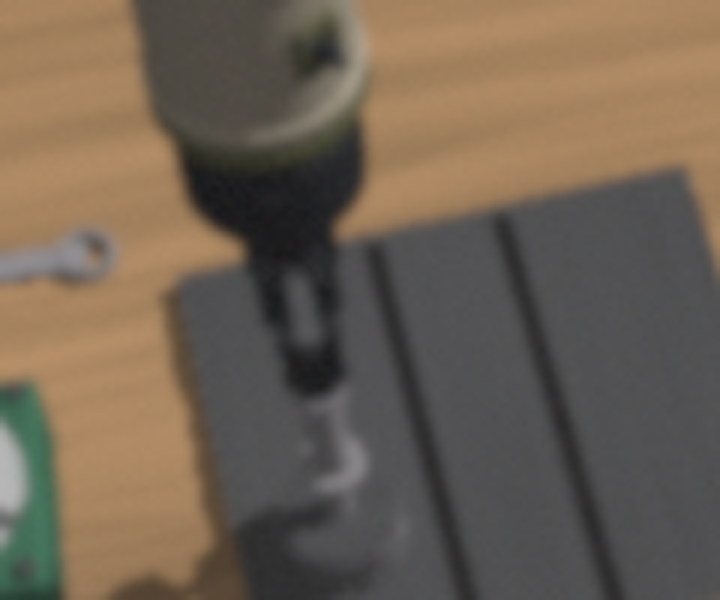

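>>> carry_out --pt "0 0 1 0 0 0" --pt "0 0 1.5 0 0 0" --pt "0 0 1.7 0 0 0" --pt "0 0 1.7 0 0 0" --pt "0 0 1.5 0 0 0" --pt "0 0 0.9 0 0 0" --pt "0 0 0 0 0 0" --pt "0 0 0 0 0 0"

```text
time_s: 42.85
eef_pos: [0.5443, -0.188, 0.1128]
ee_rot: [0.706, 0.708, 0.0, 0.0]
contact_force: [0.8, -0.4, 0.5]
grip_width: 0.0502
```

>>> carry_out --pt "0 0 0 0 0 0" --pt "0 0 0 0 0 0" --pt "0 0 0 0 0 0" --pt "0 0 0 0 0 0" --pt "0 0 0 0 0 0" --pt "0 0 0 0 0 0" --pt "0 0 0 0 0 0" --pt "0 0 0 0 0 0" --jaw 0.5

```text
time_s: 43.85
eef_pos: [0.5445, -0.1879, 0.1128]
ee_rot: [0.706, 0.708, 0.0, 0.0]
contact_force: [1.4, 0.3, 6.0]
grip_width: 0.0198
```

>>> carry_out --pt "0 0 -1 0 0 0" --pt "0 0 -1 0 0 0" --pt "0 0 -1.5 0 0 0" --pt "0 0 -1.5 0 0 0" --pt "0 0 -1.5 0 0 0" --pt "0 0 -1 0 0 0" --pt "0 0 0 0 0 0" --pt "0 0 0 0 0 0"

```text
time_s: 44.85
eef_pos: [0.5437, -0.1877, 0.1868]
ee_rot: [0.706, 0.708, -0.0, -0.0]
contact_force: [-0.4, -0.2, -5.0]
grip_width: 0.0203
```

```bash
python3 -c "
from h import *
plan(.62,.142,.177,0)"
```

```text
t 44.85 tcp [ 0.5437 -0.1877  0.1868] F [-0.4 -0.2 -5. ] w 2.03 q [-0.21  0.27  0.55  1.68 -0.15  1.23  0.38]
tilt 0.05 psi 0.12 d tool cm [32.95  7.7   0.98] dist 33.86
turn az deg 0.12 (jaw-equivalent) 0.12
full rotvec tool deg [-0.05 -0.01  0.12] d in target axes [32.97  7.63  0.98]
```

>>> carry_out --pt "1.5 0.3 0 0 0 0" --pt "3 0.7 0 0 0 0" --pt "3 0.7 0 0 0 0" --pt "3 0.7 0 0 0 0" --pt "3 0.7 0 0 0 0" --pt "3 0.7 0 0 0 0" --pt "3 0.7 0 0 0 0" --pt "3 0.7 0 0 0 0"

```text
time_s: 45.85
eef_pos: [0.5953, 0.0397, 0.1868]
ee_rot: [0.706, 0.708, -0.0, -0.0]
contact_force: [-0.3, 0.0, -4.0]
grip_width: 0.0202
```

>>> carry_out --pt "3 0.7 0 0 0 0" --pt "3 0.7 0 0 0 0" --pt "2.5 0.6 0.4 0 0 0" --pt "1.5 0.4 0.4 0 0 0" --pt "0.5 0.1 0.2 0 0 0" --pt "0 0 0 0 0 0" --pt "0 0 0 0 0 0" --pt "0 0 0 0 0 0"

```text
time_s: 46.85
eef_pos: [0.6204, 0.1414, 0.1776]
ee_rot: [0.707, 0.707, 0.0, 0.0]
contact_force: [0.2, 0.7, -4.5]
grip_width: 0.0196
```

```bash
python3 ck.py 19;  python3 -c "
from h import *
plan(.62,.217,.1775,0)
d=load('scene19');crop(d,'s19.png',340,140,460,240,6)"; python3 body.py 19 .62 .142 .1776
```

```text
top [ 7  8 34] [165.3 225.6] [0.4727 0.3576 0.162 ] z 0.1606
scene [ 8  8 37] [443.9 149.3] [0.48   0.3632 0.162 ] z 0.1632
scene [ 7  7 32] [428.6 173.8] [0.5529 0.2878 0.162 ] z 0.164
scene [12 10 58] [385.4 205.7] [0.6259 0.1358 0.162 ] z 0.1576
t 46.95 tcp [0.6203 0.1418 0.1775] F [-1.1 -0.3 -4.2] w 1.99 q [-0.58  0.4   0.38  1.52 -0.15  1.25 -0.19]
tilt 0.02 psi 0.08 d tool cm [ 7.52 -0.02  0.  ] dist 7.52
turn az deg 0.08 (jaw-equivalent) 0.08
full rotvec tool deg [ 0.01 -0.01  0.08] d in target axes [ 7.52 -0.03  0.  ]
top cam [ 0.421 -0.009  1.148]
-0.034 34 x [0.5907 0.6014 0.6291] y [0.1105 0.1176 0.1348] z 0.0898
-0.005 159 x [0.5945 0.6163 0.6444] y [0.1116 0.1246 0.1344] z 0.1078
scene cam [ 1.217 -0.198  1.243]
-0.034 82 x [0.6107 0.6409 0.6493] y [0.1122 0.1225 0.1626] z 0.0912
-0.005 248 x [0.5959 0.6263 0.6487] y [0.1133 0.1363 0.1678] z 0.1098
0.006 23 x [0.6079 0.6233 0.6263] y [0.1141 0.1378 0.1455] z 0.1235
```

View pics/s19.png

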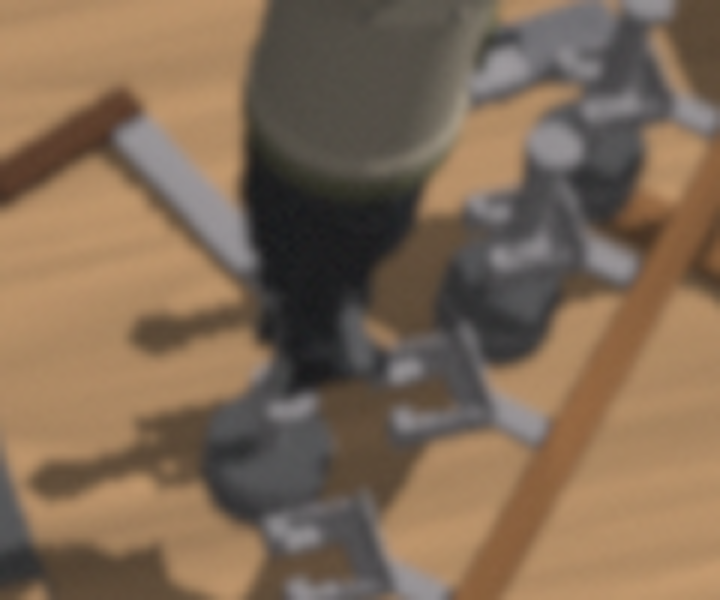

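>>> carry_out --pt "0.4 0 0 0 0 0" --pt "0.8 0 0 0 0 0" --pt "1 0 0 0 0 0" --pt "1 0 0 0 0 0" --pt "1 0 0 0 0 0" --pt "0.8 0 0 0 0 0" --pt "0 0 0 0 0 0" --pt "0 0 0 0 0 0"

```text
time_s: 47.95
eef_pos: [0.6202, 0.1918, 0.1773]
ee_rot: [0.707, 0.708, -0.0, 0.0]
contact_force: [0.2, -1.0, -4.8]
grip_width: 0.0203
```

>>> carry_out --pt "0.5 0 0 0 0 0" --pt "0.7 0 0 0 0 0" --pt "0.7 0 0 0 0 0" --pt "0.4 0 0 0 0 0" --pt "0.2 0 0 0 0 0" --pt "0 0 0 0 0 0" --pt "0 0 0 0 0 0" --pt "0 0 0 0 0 0"

```text
time_s: 48.95
eef_pos: [0.6202, 0.217, 0.1773]
ee_rot: [0.707, 0.708, 0.0, 0.0]
contact_force: [-0.2, -1.1, -3.8]
grip_width: 0.0205
```

```bash
python3 ck.py 20 >/dev/null;  python3 -c "
from h import *
plan(.62,.217,.1517,0)
d=load('scene20');crop(d,'s20.png',340,140,460,240,6)"; python3 body.py 20 .62 .217 .1776
```

```text
t 49.05 tcp [0.6202 0.2171 0.1774] F [ 0.2 -0.7 -4.5] w 2.01 q [-0.66  0.44  0.35  1.46 -0.15  1.27 -0.3 ]
tilt 0.01 psi 0.1 d tool cm [-0.01 -0.02  2.57] dist 2.57
turn az deg 0.1 (jaw-equivalent) 0.1
full rotvec tool deg [ 0.  -0.   0.1] d in target axes [-0.01 -0.02  2.57]
top cam [ 0.421 -0.009  1.148]
-0.034 54 x [0.5904 0.6013 0.6325] y [0.1861 0.1935 0.2249] z 0.0895
-0.005 139 x [0.5906 0.616  0.6357] y [0.1861 0.2014 0.2275] z 0.1074
0.006 114 x [0.5978 0.6069 0.6416] y [0.1917 0.2034 0.2222] z 0.129
scene cam [ 1.217 -0.198  1.243]
-0.034 101 x [0.6091 0.6429 0.6495] y [0.1873 0.2024 0.2352] z 0.0893
-0.005 139 x [0.6021 0.6284 0.6486] y [0.1875 0.2048 0.2352] z 0.1088
0.006 256 x [0.5995 0.6373 0.6658] y [0.1934 0.2275 0.266 ] z 0.1286
```

View pics/s20.png

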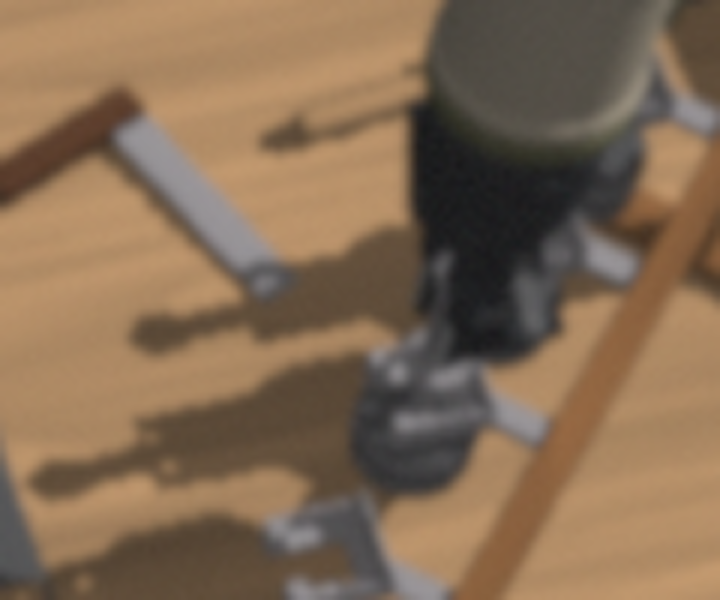

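>>> carry_out --pt "0 0 0.5 0 0 0" --pt "0 0 0.5 0 0 0" --pt "0 0 0.5 0 0 0" --pt "0 0 0.4 0 0 0" --pt "0 0 0.3 0 0 0" --pt "0 0 0.2 0 0 0" --pt "0 0 0 0 0 0" --pt "0 0 0 0 0 0"

```text
time_s: 50.05
eef_pos: [0.6202, 0.2174, 0.1535]
ee_rot: [0.706, 0.708, 0.0, 0.0]
contact_force: [0.4, -0.1, -4.7]
grip_width: 0.02
```

>>> carry_out --pt "0 0 0.1 0 0 0" --pt "0 0 0.1 0 0 0" --pt "0 0 0.1 0 0 0" --pt "0 0 0 0 0 0" --pt "0 0 0 0 0 0" --pt "0 0 0 0 0 0" --pt "0 0 0 0 0 0" --pt "0 0 0 0 0 0"

```text
time_s: 51.05
eef_pos: [0.6208, 0.2174, 0.1517]
ee_rot: [0.706, 0.708, 0.001, 0.0]
contact_force: [-0.4, -0.4, 4.7]
grip_width: 0.0204
```

>>> carry_out --pt "0 0 0 0 0 0" --pt "0 0 0 0 0 0" --pt "0 0 0 0 0 0" --pt "0 0 0 0 0 0" --pt "0 0 -1.5 0 0 0" --pt "0 0 -3 0 0 0" --pt "0 0 -3 0 0 0" --pt "0 0 -2 0 0 0" --jaw 5

```text
time_s: 52.05
eef_pos: [0.6206, 0.2173, 0.2482]
ee_rot: [0.706, 0.708, 0.001, 0.0]
contact_force: [0.3, 0.4, -1.1]
grip_width: 0.05
```

>>> carry_out --pt "-2 -0.4 0 0 0 0" --pt "-5 -1 0 0 0 0" --pt "-6 -1.2 0 0 0 0" --pt "-6 -1.2 0 0 0 0" --pt "-6 -1.2 0 0 0 0" --pt "-6 -1.2 0 0 0 0" --pt "-6 -1.2 0 0 0 0" --pt "-6 -1.2 0 0 0 0"

```text
time_s: 53.05
eef_pos: [0.5328, -0.2158, 0.2447]
ee_rot: [0.707, 0.707, 0.0, -0.0]
contact_force: [1.3, 0.6, 0.3]
grip_width: 0.0504
```

>>> carry_out --pt "-6 -1.2 0 0 0 0" --pt "-6 -1.2 0 0 0 0" --pt "-4 -0.8 0 0 0 0" --pt "0 0 0 0 0 0" --pt "0 0 0 0 0 0" --pt "0 0 0 0 0 0" --pt "0 0 0 0 0 0" --pt "0 0 0 0 0 0"

```text
time_s: 54.05
eef_pos: [0.5036, -0.3724, 0.2453]
ee_rot: [0.706, 0.708, 0.0, -0.0]
contact_force: [-0.5, -0.3, -0.1]
grip_width: 0.0502
```

```bash
python3 ck.py 21 .201; python3 ck.py 22; python3 sel.py 23; python3 -c "
from h import *
plan(.4982,-.385,.2,-96.5)
d=load('top21');crop(d,'t21.png',120,100,290,250,4)
d=load('scene21');crop(d,'s21.png',370,130,500,290,3.7)"
```

```text
top [11 11 95] [225. 163.] [0.6193 0.2154 0.201 ] z 0.2001
top [ 12  12 102] [191.5 193.6] [0.5457 0.2886 0.201 ] z 0.2003
top [ 12  11 107] [156.6 224.1] [0.4737 0.3631 0.201 ] z 0.2005
scene [10 10 62] [447.3 140.3] [0.4779 0.3648 0.201 ] z 0.201
scene [ 9  9 66] [431.9 165. ] [0.5506 0.2898 0.201 ] z 0.2001
scene [10 10 74] [415.4 190.7] [0.6209 0.2164 0.201 ] z 0.2017
top [ 6  8 35] [165.3 225.5] [0.473  0.3578 0.162 ] z 0.1617
top 91 ((496.6465148925781, -384.3365173339844), (13.92166805267334, 47.27901077270508), 84.93926239013672) [0.11454047 0.11727955]
scene 62 ((507.8626403808594, -384.5794677734375), (13.296944618225098, 33.84004211425781), 82.14295196533203) [0.1165729 0.1193428]
t 54.35 tcp [ 0.5033 -0.3729  0.2453] F [-1.4  0.1  0.5] w 4.98 q [ 0.06  0.37  0.67  1.47 -0.23  1.38  0.74]
tilt 0.0 psi 0.12 d tool cm [-1.21 -0.51  4.53] dist 4.71
turn az deg 96.62 (jaw-equivalent) -83.38
full rotvec tool deg [-0.   -0.   96.62] d in target axes [-0.37  1.26  4.53]
```

View pics/t21.png

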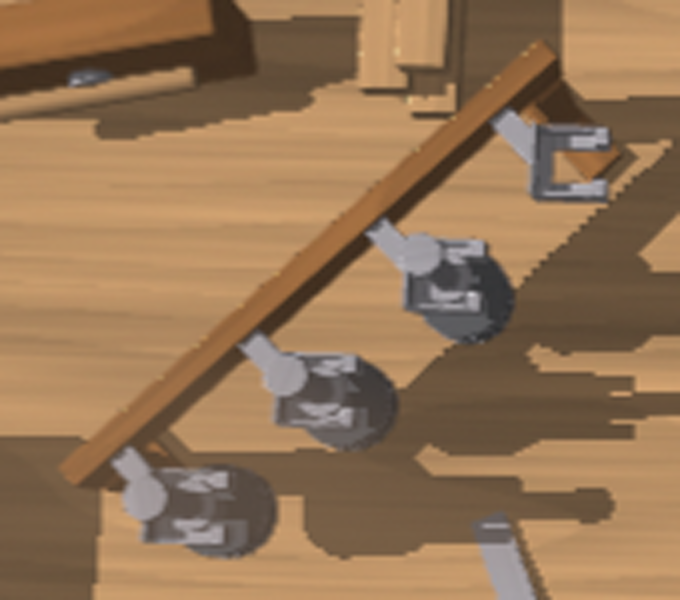

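View pics/s21.png

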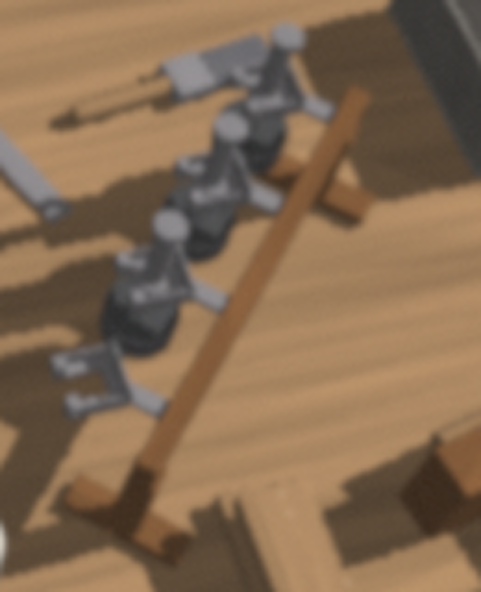

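View pics/scene22.png

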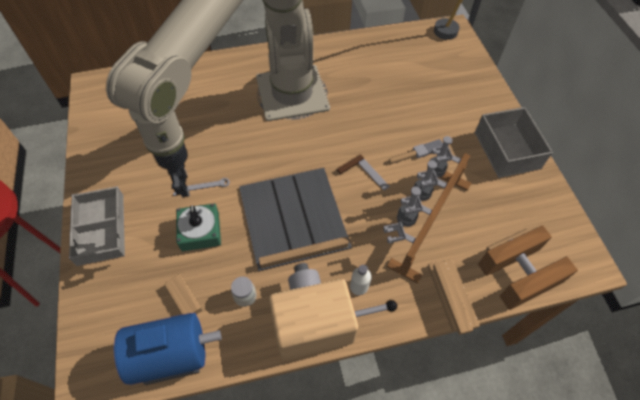

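>>> carry_out --pt "-0.6 -0.2 0 0 0 0" --pt "-0.6 -0.3 0 0 0 10" --pt "0 0 0 0 0 10" --pt "0 0 0 0 0 10" --pt "0 0 0 0 0 10" --pt "0 0 0 0 0 10" --pt "0 0 0 0 0 10" --pt "0 0 0 0 0 10" --jaw 4

```text
time_s: 55.35
eef_pos: [0.4981, -0.3855, 0.2453]
ee_rot: [0.985, 0.172, -0.0, 0.0]
contact_force: [-0.1, 0.0, 0.7]
grip_width: 0.0398
```

>>> carry_out --pt "0 0 0 0 0 9" --pt "0 0 0 0 0 9" --pt "0 0 0 0 0 8.6" --pt "0 0 2 0 0 0" --pt "0 0 2 0 0 0" --pt "0 0 2 0 0 0" --pt "0 0 1 0 0 0" --pt "0 0 0 0 0 0"

```text
time_s: 56.35
eef_pos: [0.4981, -0.3848, 0.1745]
ee_rot: [0.998, -0.056, -0.001, -0.0]
contact_force: [0.1, -0.0, 0.7]
grip_width: 0.0401
```

>>> carry_out --pt "0 0 0 0 0 0" --pt "0 0 0 0 0 0" --pt "0 0 0 0 0 0" --pt "0 0 0 0 0 0" --pt "0 0 0 0 0 0" --pt "0 0 0 0 0 0" --pt "0 0 0 0 0 0" --pt "0 0 0 0 0 0"

```text
time_s: 57.35
eef_pos: [0.4983, -0.3849, 0.1753]
ee_rot: [0.998, -0.057, -0.0, -0.0]
contact_force: [-0.4, -0.4, 0.2]
grip_width: 0.0398
```

```bash
python3 -c "
from h import *
plan(.4982,-.385,.086,-96.5)"
```

```text
t 57.35 tcp [ 0.4983 -0.3849  0.1753] F [-0.4 -0.4  0.2] w 3.98 q [-0.11  0.53  0.96  1.56 -0.44  1.29 -0.77]
tilt 0.0 psi -96.48 d tool cm [-0.01  0.01  8.93] dist 8.93
turn az deg 0.02 (jaw-equivalent) 0.02
full rotvec tool deg [-0.    0.    0.02] d in target axes [-0.01  0.01  8.93]
```

>>> carry_out --pt "0 0 1.5 0 0 0" --pt "0 0 2 0 0 0" --pt "0 0 2 0 0 0" --pt "0 0 1.5 0 0 0" --pt "0 0 1.2 0 0 0" --pt "0 0 0.7 0 0 0" --pt "0 0 0 0 0 0" --pt "0 0 0 0 0 0"

```text
time_s: 58.35
eef_pos: [0.4986, -0.3852, 0.0869]
ee_rot: [0.998, -0.057, 0.0, 0.0]
contact_force: [0.3, 0.2, -0.4]
grip_width: 0.0399
```

>>> carry_out --pt "0 0 0 0 0 0" --pt "0 0 0 0 0 0" --pt "0 0 0 0 0 0" --pt "0 0 0 0 0 0" --pt "0 0 0 0 0 0" --pt "0 0 0 0 0 0" --pt "0 0 0 0 0 0" --pt "0 0 0 0 0 0" --jaw 0.5

```text
time_s: 59.35
eef_pos: [0.4987, -0.3845, 0.0868]
ee_rot: [0.998, -0.056, 0.0, -0.0]
contact_force: [-0.5, 2.4, 5.9]
grip_width: 0.0129
```

>>> carry_out --pt "0 0 -0.6 0 0 0" --pt "0 0 -0.6 0 0 0" --pt "0 0 0 0 0 0" --pt "0 0 0 0 0 10.3" --pt "0 0 0 0 0 10.3" --pt "0 0 0 0 0 10.3" --pt "0 0 0 0 0 10.3" --pt "0 0 0 0 0 10.3"

```text
time_s: 60.35
eef_pos: [0.4987, -0.384, 0.0977]
ee_rot: [0.873, -0.487, -0.0, -0.001]
contact_force: [3.0, 1.3, -7.3]
grip_width: 0.0132
```

```bash
python3 -c "
from h import *
plan(.4982,-.385,.086,-148);print(read_state()['torque'])"
```

```text
t 60.35 tcp [ 0.4987 -0.384   0.0977] F [ 3.   1.3 -7.3] w 1.32 q [-0.18  0.71  1.1   1.64 -0.67  1.21 -1.52]
tilt 0.08 psi -148.27 d tool cm [0.06 0.1  1.17] dist 1.18
turn az deg -0.27 (jaw-equivalent) -0.27
full rotvec tool deg [-0.04  0.07 -0.27] d in target axes [0.06 0.1  1.17]
[ 0.42759079 -0.62086021 -0.00222414]
```

>>> carry_out --pt "0 0 0.5 0 0 0" --pt "0 0 0.5 0 0 0" --pt "0 0 0.1 0 0 0" --pt "0 0 0 0 0 0" --pt "0 0 0 0 0 0" --pt "0 0 0 0 0 0" --pt "0 0 0 0 0 0" --pt "0 0 0 0 0 0"

```text
time_s: 61.35
eef_pos: [0.4987, -0.3841, 0.087]
ee_rot: [0.876, -0.483, -0.0, -0.001]
contact_force: [2.9, 4.6, -4.6]
grip_width: 0.013
```

>>> carry_out --pt "0 0 0 0 0 0" --pt "0 0 0 0 0 0" --pt "0 0 0 0 0 0" --pt "0 0 0 0 0 0" --pt "0 0 -2 0 0 0" --pt "0 0 -4 0 0 0" --pt "0 0 -5 0 0 0" --pt "0 0 -5 0 0 0" --jaw 4

```text
time_s: 62.35
eef_pos: [0.498, -0.3851, 0.2503]
ee_rot: [0.875, -0.485, 0.0, 0.0]
contact_force: [1.0, -0.3, -0.1]
grip_width: 0.0401
```

>>> carry_out --pt "0 0 -2 0 0 0" --pt "0 0 -2 0 0 0" --pt "0 0 -2 0 0 0" --pt "0 0 0 0 0 0" --pt "0 0 0 0 0 0" --pt "0 0 0 0 0 0" --pt "0 0 0 0 0 0" --pt "0 0 0 0 0 0"

```text
time_s: 63.35
eef_pos: [0.4983, -0.3849, 0.307]
ee_rot: [0.875, -0.485, -0.0, -0.0]
contact_force: [0.3, -0.2, 0.6]
grip_width: 0.0398
```

```bash
python3 sel.py 30; python3 ck.py 31 .201; python3 -c "
from h import *
plan(.4982,-.385,.086,-148)"
```

```text
top 95 ((497.5645751953125, -385.74481201171875), (14.04168701171875, 49.85761642456055), 32.51389694213867) [0.11438135 0.11710183]
scene 64 ((501.7572937011719, -385.6438293457031), (14.373394012451172, 44.76496887207031), 28.566387176513672) [0.11493233 0.11907717]
top [11 11 96] [225.  163.1] [0.6193 0.2154 0.201 ] z 0.2
top [ 12  12 103] [191.5 193.6] [0.5456 0.2885 0.201 ] z 0.2
top [ 12  11 106] [156.6 224.1] [0.4737 0.3631 0.201 ] z 0.2002
scene [10  9 61] [447.3 140.2] [0.4776 0.3649 0.201 ] z 0.1994
scene [10  9 67] [431.8 165. ] [0.5506 0.2896 0.201 ] z 0.1997
scene [10 10 74] [415.5 190.7] [0.621  0.2165 0.201 ] z 0.2014
t 63.55 tcp [ 0.4983 -0.385   0.3072] F [ 0.1 -0.4 -0.4] w 4.01 q [-0.22  0.56  1.23  1.37 -0.52  1.57 -1.62]
tilt 0.0 psi -147.98 d tool cm [-0.000e+00  1.000e-02  2.212e+01] dist 22.12
turn az deg 0.02 (jaw-equivalent) 0.02
full rotvec tool deg [-0.    0.    0.02] d in target axes [-0.000e+00  1.000e-02  2.212e+01]
```

View pics/top_g30.png

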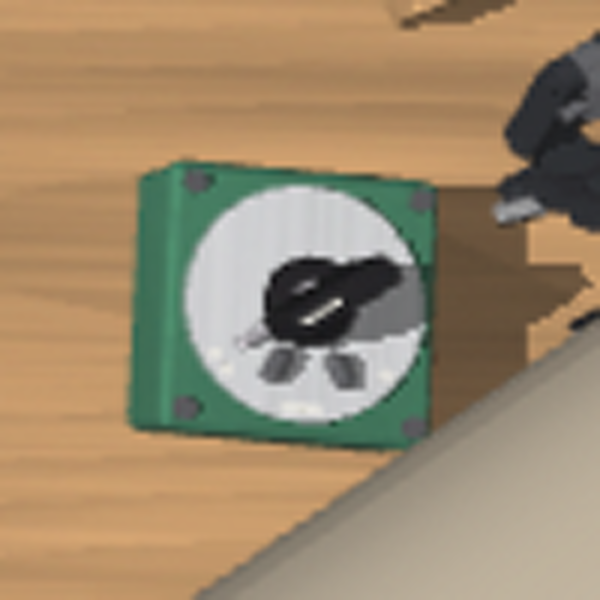

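View pics/scene_g30.png

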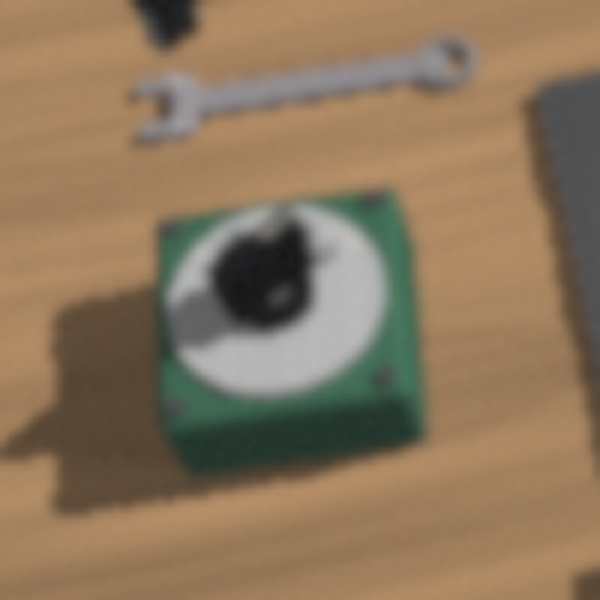

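```bash
python3 -c "
from bench import *
print(finish_job())"
```

```text
the job is handed in; nothing more can be done
None
```

The job is done and handed in at about 64 s of the 210 s allowed; no verdict was reported. The selector went from fine feed to lock-out. The three chucks on the table (one of the four was absent) went onto hooks d, c and b, and the selector then went on to coarse feed.

**Selector:** In the top view the bar has turned about 102° (1.78 rad) from its start. Its top is at the same height as at the start (0.114 m), so it is fully down. Its tooth lies just past the second block on the dial.

**Chucks:** Both cameras show all three rims at about 0.200 m, where 0.201 m is expected. In plan they lie about 2–4 mm from the hook points by camera, inside the 8 mm limit.

**Camera disagreement:** The two views differ by up to 5 mm in x at the rack, about the size of those offsets. I relied on the contact heights as well: each chuck landed at the expected TCP height of 0.1517 m before I let go.

**Other checks:** The arm was clear of everything when I handed in. I saw no grip slip and no chuck knocked aside. The other things on the bench looked undisturbed in the pictures, but I did not measure them.

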